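# Hang the ear defenders on the bar under the bench shelf

## Task

Put the ear defenders away on the hang bar under the shelf: slide the pair that already hangs there along the bar, without taking it off, until it hangs wholly on the half next to the bar's drop leg, then hang the pair standing on the bench on the free outer half. Each pair must end up square across the bar, band resting on it and one cup on either side, hanging still and let go. Do not knock the shelf or its bar with the robot, and leave the other things on the bench where they are.

Things in the scene. Friction and masses are not known exactly. Their poses are not given: they have to be found in the camera images.
- rack: Bench riser, fixed: see-through steel wire shelf on tube legs, dark steel hang bar under its front. Origin on the bench below the bar's middle; x points from the open front to the back, y along the bar, z up. Shelf x -48 (front edge) to 184 mm, y +-379 mm, underside 326 mm, top 338 mm above the bench, low stock on its ends. Legs 25 mm thick at x 50 and 165, y +-360 mm.
- bar_mid (a point): Middle of the bar's top line, 235 mm above the bench, axes as the rack's. Round bar, 16 mm thick, along y. At y = +140 mm it bends up into its drop leg, a 16 mm tube up to the shelf; the other end (outermost y = -149 mm) is free, its tip turned up 14 mm above the bar's top. The half next to the drop leg is y > 0, the outer half y < 0.
- pair_hung: Ear defenders, rigid, about 0.25 kg: 178 mm wide along own x, 75 mm deep along y, 192 mm high. Two flat-bottomed cups, each 75 mm deep (y), 95 mm high and reaching from 38 to 89 mm out from the middle along x, joined by a headband. Origin: midway between the cups, level with their undersides. This pair hangs over the bar's outer half, a cup before and a cup behind it.
- pair_hung_centre (a point): The hanging pair: its centre, midway between the cups, 96 mm above their undersides; axes as the pair's.
- pair_hung_crown (a point): The hanging pair: the underside of its headband at the top of the arch, 185 mm above the cups' undersides, where it rests on the bar. Band as for the other pair.
- pair_bench: Ear defenders, rigid, about 0.25 kg: 178 mm wide along own x, 75 mm deep along y, 192 mm high. Two flat-bottomed cups, each 75 mm deep (y), 95 mm high and reaching from 38 to 89 mm out from the middle along x, joined by a headband. Origin: midway between the cups, level with their undersides. Stands on the open bench before the riser, towards the bar's free end.
- pair_bench_centre (a point): The pair on the bench: its centre, midway between the cups, 96 mm above their undersides; axes as the pair's. Same make and size as the hanging pair.
- pair_bench_crown (a point): The pair on the bench, 185 mm above the cups' undersides: the underside of the headband at the top of its arch. The band is a round arch in the pair's x-z plane, a strap 30 mm wide (edges at y = +-15 mm), 7 mm thick, inner radius 72 mm, arch centre 113 mm above the cups' undersides; bare and easily gripped across its edges on the shoulders, 30 to 50 degrees from the top.
- notebook_centre (a point): spiral notebook, yellow cover, 152 x 212 x 16 mm, flat on the bench; point at its centre, 8 mm up
- disc_mid (a point): round cork disc, 90 mm across, 8 mm thick, flat on the bench; point at its centre
- marker_mid (a point): blue marker pen, about 138 mm long, 15 mm thick, lying on the bench along its own x; point near its middle, 7 mm up
- tape_mid (a point): roll of pale masking tape, 100 mm across, 25 mm high, lying flat on the bench below the outer half of the bar; point at its centre
- tub_mid (a point): white plastic tub, 84 mm across, 90 mm high, standing under the shelf, past the drop leg; point on its axis, half-way up
- glue_mid (a point): white glue bottle with an orange cap, 60 mm across, 170 mm high, standing under the shelf, past the drop leg; point on its axis, half-way up
- offcut_mid (a point): pale wood offcut, 90 x 60 x 40 mm, on the open bench; point at its centre
There are look-alikes about, which are no part of the job. Leave any blue look-alike of the pair_hung alone.

How it is judged:
On the way, in this order (a step that is already met when the one before it is completed fails the run):
1. the pair that was hanging has been slid along and hangs on the half next to the drop leg (z of pair_hung_crown in the frame of bar_mid between -0.012 and 0.012 m and x of pair_hung_crown in the frame of bar_mid between -0.025 and 0.025 m and angle between pair_hung_centre's own z axis and vertical below 0.26 rad and angle between the y axis of pair_hung_centre and the y axis of bar_mid, either way round below 0.35 rad and contact force between pair_hung and rack above 0.8 N and y of pair_hung_crown in the frame of bar_mid between 0.03 and 0.12 m), for 0.2 s.
2. the pair from the bench hangs on the outer half (z of pair_bench_crown in the frame of bar_mid between -0.012 and 0.012 m and x of pair_bench_crown in the frame of bar_mid between -0.025 and 0.025 m and angle between pair_bench_centre's own z axis and vertical below 0.26 rad and angle between the y axis of pair_bench_centre and the y axis of bar_mid, either way round below 0.35 rad and contact force between pair_bench and rack above 0.8 N and y of pair_bench_crown in the frame of bar_mid between -0.125 and -0.03 m), for 0.2 s.
At the end, for the whole second after the job is handed in: Both pairs hang at rest and let go, crown of the band on the bar (12 mm in height, 25 mm fore and aft), upright within 15 and square within 20 degrees, middles 30 mm or more from the bar's middle: the pair that hung there towards the drop leg, the pair from the bench towards the free end (all of step 1 and all of step 2 and linear speed of each of pair_hung, pair_bench below 0.03 m/s and angular speed of each of pair_hung, pair_bench below 0.3 rad/s); the robot touches nothing.
It fails at once if the pair that hangs on the bar is taken off it or falls (z of pair_hung_crown in the frame of bar_mid below -0.04 m or z of pair_hung_crown in the frame of bar_mid above 0.07 m or y of pair_hung_crown in the frame of bar_mid below -0.15 m).
It fails at once if the robot knocks the shelf or bar (over 15 N) (contact force between any of the arm, the fingers and rack above 15 N).
It fails at once if another thing on the bench is shifted by more than 30 mm (distance of any of notebook_centre, disc_mid, marker_mid, tape_mid, tub_mid, glue_mid, offcut_mid from where it was at the start of the episode above 0.03 m).
It also fails if it takes over 64 s, if anything falls off the work surface, if the arm or the gripper's body presses on something with over 40 N, if the wrist force passes 120 N, or if a joint passes its speed limit or range.

## Robot

A 7-joint arm with a two-finger parallel gripper is mounted at the origin on the work surface. World frame = base frame: x ahead of the robot, y to its left, z up, the work surface at z = 0. Lengths are in m, angles in rad, forces in N, time in s.
With the tool pointing down it reaches from about 0.4 to 0.875 m from the base axis. Payload 4.4 kg.
Tool frame: the origin (TCP) lies on the centre line of the jaws, within the pads' length; the fingertips stand 19 mm ahead of it and the grasp point (between the pads) is the TCP; y points along the fingers, z is the direction in which the jaws open and shut, and the axes are right-handed (so a half turn about y gives the same grasp; the last joint's range is limited). The gripper opens to 85 mm and grips with 20 to 120 N. Pads are 22 mm wide; open, the fingers measure 114 mm over their backs; the gripper's body (76 mm by 85 mm) begins 54 mm behind the grasp point. The pads swing forward as they close: fully open they stand 13 mm farther back than shut.
Start: joints at [-1.17, 0.628, 0.038, 1.517, -0.027, 0.996, -0.02], TCP at [0.293, 0.58, 0.25] pointing down, gripper open.
Joint ranges: [-3.06, 3.06], [-0.37, 2.12], [-1.25, 1.32], [0.18, 2.47], [-1.1, 4.24], [0.23, 1.98], [-2.94, 2.94]. Speed limits (rad/s): [2.57, 2.57, 3.14, 3.14, 3.14, 3.14, 3.14].

## Interface

Orientations are given as a rotation vector (axis times angle).
In Python, from rig import robot gives the robot as it stands. The module is installed in compiled form; this text tells all that it offers. Calls block until the motion is done:
- robot.move_ptp(position, orientation): joint-space move of the TCP to a pose.
- robot.move_linear(position, frame=None, velocity=0.15, threshold=None): straight line of the TCP; frame=None keeps the orientation; velocity is the mean speed in m/s. With threshold (N) it stops when the force on the tool has changed by that much, and returns True; else False.
- robot.goto_joints(angles): joint-space move.
- robot.release() and robot.clamp(effort=None): open the fingers fully, or close them until they stop; effort is the grip in N (None keeps the last).
- robot.hold(seconds).
- robot.ik(position, orientation): joint angles nearest the present ones, or None.
- robot.get_obs(): the state.
- robot.read_camera(name): name is "side" or "top"; returns the picture (420x560x3 uint8, blue, green, red); there is no depth.
- robot.camera_params(name): a dict with "fovy" (degrees; the focal length in pixels is half the picture's height over the tangent of half this angle, whatever the lens; pixels are square), "cx", "cy" (the principal point, pixels), "world_to_cam" (4x4, takes a point from world to camera coordinates). Camera axes: x right, y down, z forward; pixel columns grow to the right and rows downward; lengths in m; the calibration is good to about 2 mm. A picture is of the moment at which its call begins. camera_params takes no time and is no camera call.
A pose or a line that the arm cannot do raises robot.IKError and nothing moves.
- robot.close_job(): hands the job in, once; it reports no verdict.
The state is a dict: "clock": time; "qpos": joint angles; "dq": joint speeds; "joint_torque": joint torques, N m; "ee_pos": TCP position; "ee_rot": TCP orientation; "contact_force": force on the tool from outside, world axes, zero at the start; "torque": the same for the moment, N m; "finger_gap": opening from 0.0 (shut) to 1.0 (fully open).
Only numpy, scipy, OpenCV 4.12 (cv2) and the standard library are available. Lean on these libraries where they do the work, as an engineer would, in place of code of your own. Each camera call takes 0.05 s, during which the arm holds its last target.

## Working session

There is one attempt and no reset: what is moved stays moved. The work goes in short steps, each a Python script; the robot and the scene stay as the last script left them, time stands still between calls to the robot, and variables do not carry over. Pictures are saved under pics/ and viewed, and the job is handed in when it is done.

```bash
mkdir -p pics; ls
python3 - <<'E'
from rig import robot
import cv2,numpy as np
np.set_printoptions(precision=4,suppress=True)
for n in("side","top"):
    im=robot.read_camera(n); cv2.imwrite(f"pics/{n}0.png",im)
    p=robot.camera_params(n); print(n,p)
o=robot.get_obs(); print(o)
E
```

```text
pics
side {'fovy': 45.28298325696323, 'cx': 277.8336430140183, 'cy': 210.40797062641784, 'world_to_cam': array([[ 0.7628, -0.6465,  0.0161, -0.3543],
       [-0.3895, -0.4793, -0.7865,  0.3225],
       [ 0.5162,  0.5936, -0.6174,  1.073 ],
       [ 0.    ,  0.    ,  0.    ,  1.    ]])}
top {'fovy': 48.62245613795531, 'cx': 277.0662790501801, 'cy': 211.49451856865002, 'world_to_cam': array([[ 0.0043, -1.    , -0.0042,  0.0264],
       [-0.9938, -0.0038, -0.1108,  0.5087],
       [ 0.1108,  0.0047, -0.9938,  1.1212],
       [ 0.    ,  0.    ,  0.    ,  1.    ]])}
{'clock': 0.1, 'qpos': array([-1.1698,  0.6293,  0.0385,  1.5183, -0.027 ,  0.9963, -0.02  ]), 'dq': array([ 0.0004, -0.0024,  0.0011, -0.003 ,  0.0002,  0.0036, -0.0005]), 'joint_torque': array([  0.0024, -56.4548,   1.2304, -19.398 ,   0.0113,   0.0054,
        -0.    ]), 'ee_pos': array([0.2923, 0.58  , 0.2495]), 'ee_rot': array([-1.5414,  0.3664, -0.3658]), 'contact_force': array([0.0442, 0.4903, 0.3807]), 'torque': array([-0.0409, -0.022 ,  0.0195]), 'finger_gap': 0.9999531748052966}
```

View pics/side0.png

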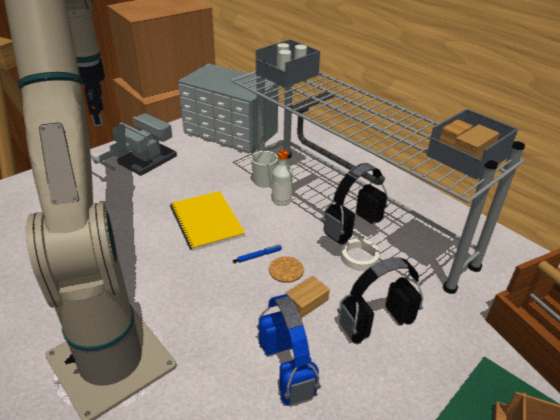

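View pics/top0.png

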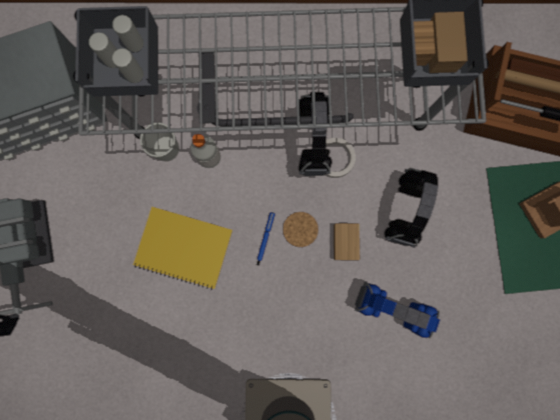

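```bash
cat > h.py <<'E'
import numpy as np,cv2
np.set_printoptions(precision=4,suppress=True)
from rig import robot
P={n:robot.camera_params(n) for n in("side","top")}
def f(n): return 210/np.tan(np.radians(P[n]["fovy"]/2))
def proj(n,X):
    p=P[n];c=p["world_to_cam"][:3,:3]@np.asarray(X,float)+p["world_to_cam"][:3,3]
    return np.array([f(n)*c[0]/c[2]+p["cx"],f(n)*c[1]/c[2]+p["cy"]])
def ray(n,u,v):
    p=P[n];R=p["world_to_cam"][:3,:3];t=p["world_to_cam"][:3,3]
    d=R.T@np.array([(u-p["cx"])/f(n),(v-p["cy"])/f(n),1]);return -R.T@t,d/np.linalg.norm(d)
def onz(n,uv,z):
    o,d=ray(n,*uv);return o+d*(z-o[2])/d[2]
def tri(us,ut):
    A=np.zeros((3,3));b=np.zeros(3);rs=[ray("side",*us),ray("top",*ut)]
    for o,d in rs:
        M=np.eye(3)-np.outer(d,d);A+=M;b+=M@o
    X=np.linalg.solve(A,b);return X,[round(float(np.linalg.norm((np.eye(3)-np.outer(d,d))@(X-o)))*1e3,1) for o,d in rs]
def crop(src,dst,x0,y0,x1,y1,s):
    im=cv2.imread(src)[y0:y1,x0:x1]; im=cv2.resize(im,None,fx=s,fy=s,interpolation=cv2.INTER_CUBIC)
    im=cv2.convertScaleAbs(im,alpha=1.5,beta=20)
    for u in range((x0+9)//10*10,x1,10):
        L=10 if u%50 else 22; cv2.line(im,((u-x0)*s,0),((u-x0)*s,L),(0,255,255),1)
        if u%50==0: cv2.putText(im,str(u),((u-x0)*s+2,20),0,.45,(0,255,255),1)
    for v in range((y0+9)//10*10,y1,10):
        L=10 if v%50 else 22; cv2.line(im,(0,(v-y0)*s),(L,(v-y0)*s),(0,255,255),1)
        if v%50==0: cv2.putText(im,str(v),(2,(v-y0)*s-2),0,.45,(0,255,255),1)
    cv2.imwrite(dst,im)
E
python3 - <<'E'
from h import *
crop("pics/side0.png","pics/s1.png",270,110,430,230,5)
crop("pics/side0.png","pics/s2.png",320,220,440,360,4)
crop("pics/top0.png","pics/t1.png",190,80,370,190,4)
crop("pics/top0.png","pics/t2.png",360,150,460,260,5)
E
```

```text
(no output)
```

View pics/s1.png

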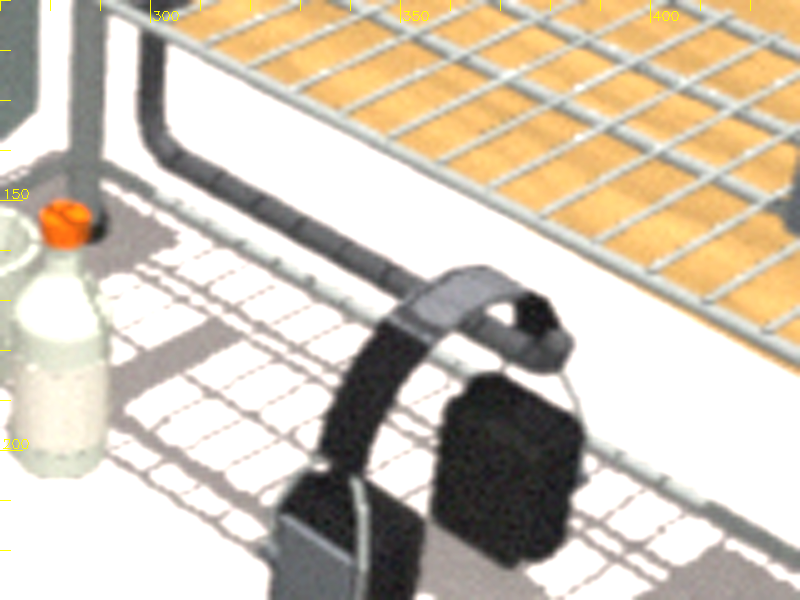

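View pics/s2.png

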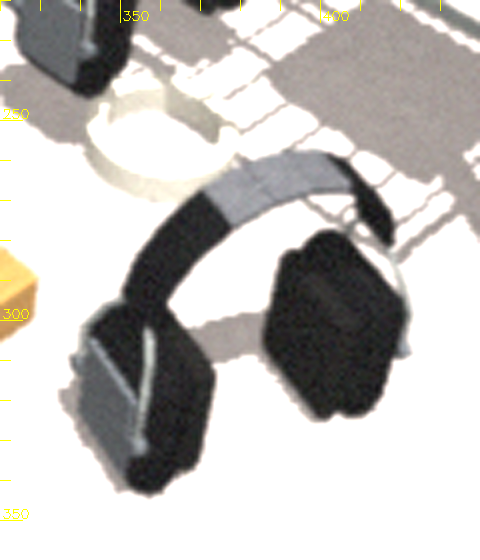

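View pics/t1.png

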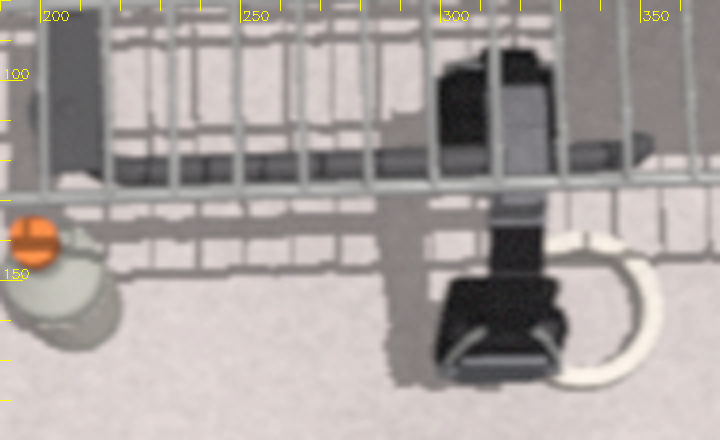

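View pics/t2.png

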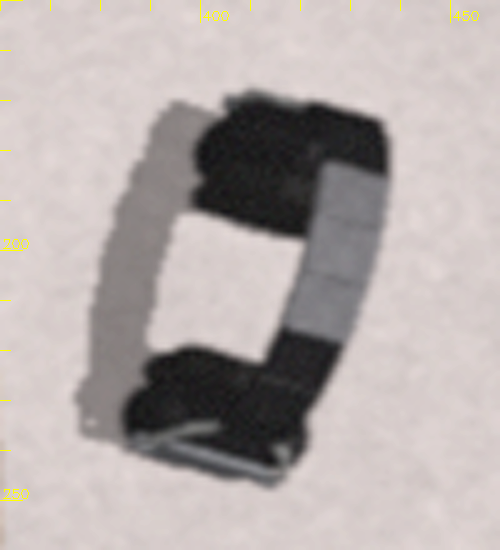

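Run:
```python
from h import *
t=cv2.imread("pics/top0.png").max(2).astype(float); s=cv2.imread("pics/side0.png").max(2).astype(float)
def prof(im,u,v0,v1,th):
    c=im[v0:v1,u]; m=np.clip(th-c,0,None); return (m*np.arange(v0,v1)).sum()/m.sum() if m.sum()>0 else None
print("top",[(u,round(prof(t,u,114,128,85),2)) for u in (225,228,242,245,258,275,290,338,341)])
print("shelf rows", )
print("side",[(u,round(prof(s,u,int(143+(u-310)*.58)-9,int(143+(u-310)*.58)+9,95),2)) for u in (308,312,316,320,324,328,332,336,340,343)])
Tl=np.array([(u,prof(t,u,114,128,85)) for u in (225,228,242,245,258,275,290,338,341)])
Sl=np.array([(u,prof(s,u,int(143+(u-310)*.58)-9,int(143+(u-310)*.58)+9,95)) for u in range(308,345,2)])
pt=np.polyfit(*Tl.T,1);ps=np.polyfit(*Sl.T,1);print(pt,ps)
# planes
def plane(n,p,u0,u1):
    o,d0=ray(n,u0,np.polyval(p,u0));_,d1=ray(n,u1,np.polyval(p,u1));k=np.cross(d0,d1);return k/np.linalg.norm(k),o
a,oa=plane("top",pt,220,345);b,ob=plane("side",ps,305,345)
d=np.cross(a,b);d/=np.linalg.norm(d)
for y in(-.05,.05,.1):
    print(np.linalg.solve(np.array([a,b,[0,1,0]]),[a@oa,b@ob,y]))
print("dir",d)
A=onz("top",(225,np.polyval(pt,225)),.227);B=onz("top",(340,np.polyval(pt,340)),.227);print(A,B,"yaw dir",(A-B)/np.linalg.norm(A-B))
# shelf front edge at z~.332
for uv in((200,129),(347,125.3)):print("edge",onz("top",uv,.332))
print("tip top-view z.24",onz("top",(350.5,117),.24),"leg",onz("top",(215,122),.25))
for uv in ((300,120),(300.5,135)): print("leg side",uv)
```

```text
top [(225, np.float64(122.91)), (228, np.float64(122.57)), (242, np.float64(122.1)), (245, np.float64(122.03)), (258, np.float64(121.71)), (275, np.float64(120.93)), (290, np.float64(119.96)), (338, np.float64(118.74)), (341, np.float64(118.38))]
shelf rows
side [(308, np.float64(143.61)), (312, np.float64(145.88)), (316, np.float64(147.95)), (320, np.float64(150.23)), (324, np.float64(152.45)), (328, np.float64(154.86)), (332, np.float64(156.87)), (336, np.float64(158.95)), (340, np.float64(161.21)), (343, np.float64(162.8))]
[ -0.0375 131.2164] [  0.5521 -26.4462]
[ 0.6802 -0.05    0.2272]
[0.6757 0.05   0.2281]
[0.6735 0.1    0.2286]
dir [ 0.0445 -0.999  -0.0093]
[0.6724 0.1371 0.227 ] [ 0.6824 -0.103   0.227 ] yaw dir [-0.0416  0.9991  0.    ]
edge [0.628  0.1706 0.332 ]
edge [ 0.6359 -0.1018  0.332 ]
tip top-view z.24 [ 0.6814 -0.1229  0.24  ] leg [0.6669 0.1547 0.25  ]
leg side (300, 120)
leg side (300.5, 135)
```

```bash
python3 - <<'E'
from h import *
for uv in((353.5,117),):print("tip",onz("top",uv,.242))
for c in (80.5,485): print("shelf end",onz("top",(c,120),.338))
yaw=0.039; R=np.array([[np.cos(yaw),-np.sin(yaw),0],[np.sin(yaw),np.cos(yaw),0],[0,0,1]])
for y0 in(.015,.02,.025):
    m=np.array([0.6773-.042*(y0-.0),y0,0]); q=lambda *v:m+R@np.array(v)
    print(y0,"leg side",proj("side",q(0,.14,.27)),"tip side",proj("side",q(0,-.149,.242)),"edges top",proj("top",q(-.048,.379,.332)),proj("top",q(-.048,-.379,.332)))
# hung pair: feature pts. band right/left edge on top; front cup
for uv in ((311.5,115),(326.5,115)): print("band",onz("top",uv,.242))
# cup front pair corners (top of front cup bottom edge): 
for uv in((299.5,174.5),(330,173)): print("cup",onz("top",uv,.11))
# bench pair
print("bench crown edges", [onz("top",uv,.192) for uv in((418.5,205.5),(435,208.5))])
print("bench cups",[onz("top",uv,.095) for uv in((404,238),(418,182))])
E
python3 - <<'E'
from h import *
crop("pics/top0.png","pics/t3.png",60,0,200,140,4)
crop("pics/top0.png","pics/t4.png",370,0,500,140,4)
E
```

```text
tip [ 0.6808 -0.1288  0.242 ]
shelf end [0.6427 0.3907 0.338 ]
shelf end [ 0.6449 -0.3547  0.338 ]
0.015 leg side [301.027 125.941] tip side [385.8934 181.1326] edges top [ 80.4736 136.0652] [489.4901 121.7462]
0.02 leg side [299.7103 125.2555] tip side [384.2115 180.2308] edges top [ 77.774  136.1676] [486.7895 121.8486]
0.025 leg side [298.3991 124.573 ] tip side [382.5375 179.3332] edges top [ 75.0744 136.2699] [484.089 121.951]
band [ 0.6848 -0.0425  0.242 ]
band [ 0.6849 -0.0733  0.242 ]
cup [ 0.5859 -0.0235  0.11  ]
cup [ 0.5897 -0.0941  0.11  ]
bench crown edges [array([ 0.5043, -0.2719,  0.192 ]), array([ 0.498 , -0.3066,  0.192 ])]
bench cups [array([ 0.4407, -0.2655,  0.095 ]), array([ 0.5719, -0.3016,  0.095 ])]
```

View pics/t3.png

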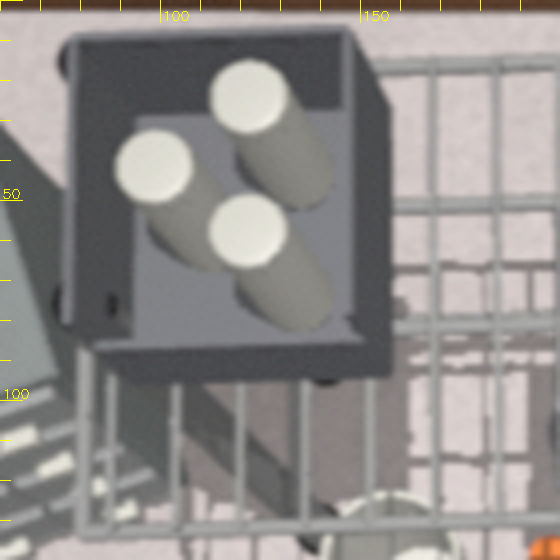

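View pics/t4.png

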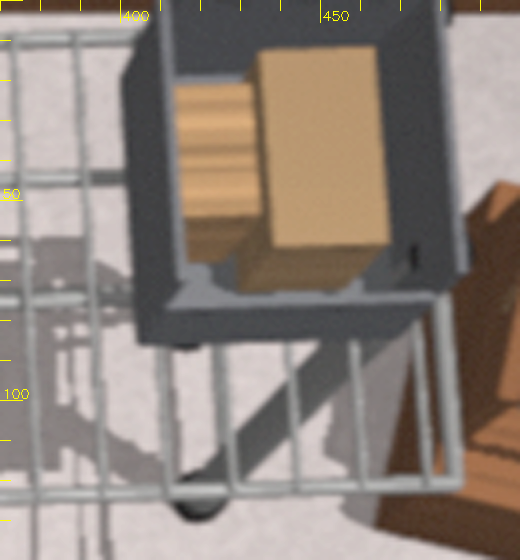

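Run:
```python
from h import *
print("bench")
pts=[]
for s,t in (((371.2,266.7),(417.4,215.6)),((378,276.7),(429.4,219)),((401,258.2),(425,182)),((408.7,267.5),(437.6,185))):
    X,e=tri(s,t);pts.append(X);print(X,e)
print("mid",np.mean(pts,0))
pts=np.array(pts); print("ydirs",pts[0]-pts[1],pts[2]-pts[3],"xdirs",(pts[2]+pts[3]-pts[0]-pts[1])/2)
print("hung")
for s,t in (((348.4,174),(311.5,133.5)),((357,177.5),(325.5,133.5))):
    print(*tri(s,t))
```

```text
bench
[ 0.484  -0.2712  0.1865] [0.9, 0.9]
[ 0.4768 -0.2973  0.1825] [0.3, 0.3]
[ 0.5574 -0.2913  0.1813] [1.0, 1.0]
[ 0.5509 -0.3186  0.1787] [0.2, 0.2]
mid [ 0.5173 -0.2946  0.1823]
ydirs [0.0072 0.0261 0.004 ] [0.0066 0.0272 0.0026] xdirs [ 0.0738 -0.0207 -0.0046]
hung
[ 0.65   -0.0436  0.2286] [0.5, 0.5]
[ 0.6488 -0.0723  0.234 ] [0.8, 0.8]
```

Run:
```python
from h import *
print(onz("top",(320,101.3),.232),onz("top",(320,133.5),.232))
# side rear grey edge in s1: ends ~ (478,266)->(365.6,163.2) ; predicted
yaw=.037; R=np.array([[np.cos(yaw),-np.sin(yaw),0],[np.sin(yaw),np.cos(yaw),0],[0,0,1]]);m=np.array([.677,.02,0])
def arch(c,yaw,z0,nm):
    R=np.array([[np.cos(yaw),-np.sin(yaw)],[np.sin(yaw),np.cos(yaw)]])
    out={}
    for n in("side","top"):
        for yy in(-.015,.015):
            l=[]
            for a in np.radians(np.arange(-90,91,10)):
                p=R@[.079*np.sin(a),yy]; l.append(proj(n,[c[0]+p[0],c[1]+p[1],z0+.113+.079*np.cos(a)]))
            out[n,yy]=l
    for n in("side","top"):
        im=cv2.imread(f"pics/{n}0.png"); im=cv2.resize(im,None,fx=5,fy=5)
        for yy in(-.015,.015): cv2.polylines(im,[np.int32((np.array(out[n,yy])+.5)*5)],False,(0,0,255),1)
        q=np.mean([np.mean(out[n,y],0) for y in(-.015,.015)],0).astype(int)*5
        cv2.imwrite(f"pics/ov_{nm}_{n}.png",im[q[1]-250:q[1]+250,q[0]-200:q[0]+200])
arch((.516,-.294),np.radians(-15),0,"b")
arch((.683,-.058),.045,.05,"h")
a=[np.hstack([cv2.imread(f"pics/ov_{k}_{n}.png") for n in("side","top")]) for k in"bh"]
cv2.imwrite("pics/ovb.png",a[0]);cv2.imwrite("pics/ovh.png",a[1])
```

```text
[ 0.7176 -0.061   0.232 ] [ 0.6487 -0.0606  0.232 ]
```

View pics/ovb.png

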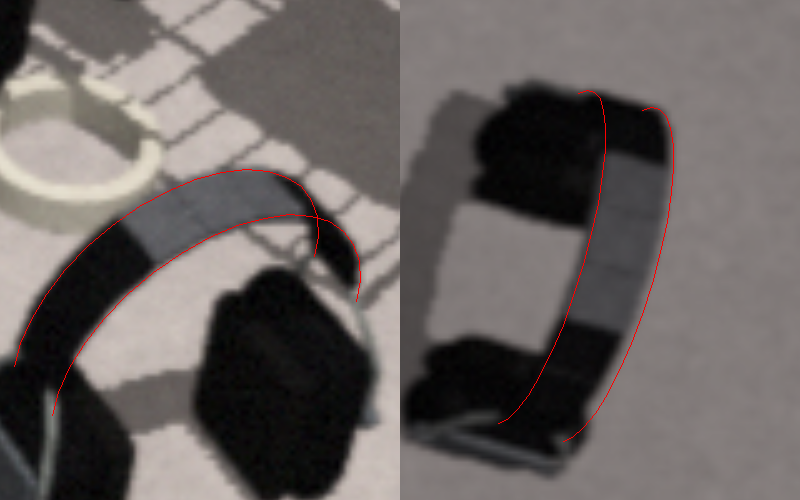

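View pics/ovh.png

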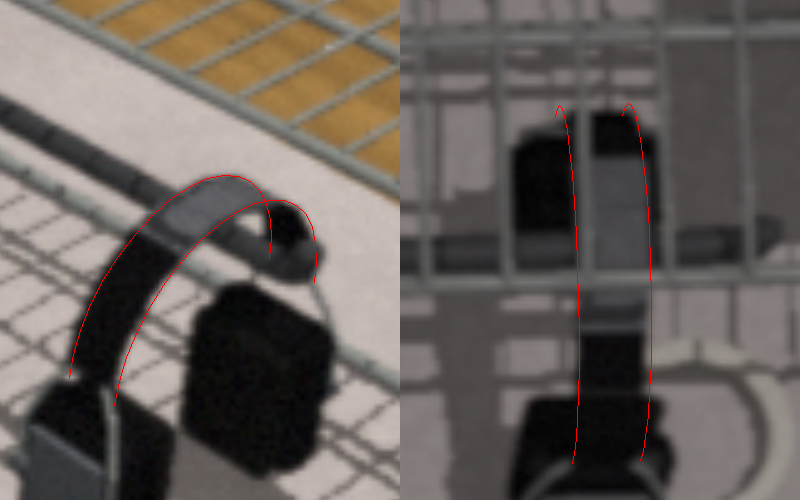

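```bash
cat >> h.py <<'E'
from scipy.spatial.transform import Rotation as Ro
RY=.037; M=np.array([.677,.020,0.])
def q(x,y,z):  # rack->world
    return M+Ro.from_euler('z',RY).apply([x,y,z])
def ori(yaw,t,flip):
    y=np.array([np.cos(t)*np.cos(yaw),np.cos(t)*np.sin(yaw),-np.sin(t)])
    z=np.array([-np.sin(yaw),np.cos(yaw),0])*flip
    return Ro.from_matrix(np.column_stack([np.cross(y,z),y,z])).as_rotvec()
def off(yaw,a,zb):  # pair-local shoulder at angle a -> offset from origin xy, z for underside zb
    return np.array([-.0755*np.sin(a)*np.cos(yaw),-.0755*np.sin(a)*np.sin(yaw),zb+.113+.0755*np.cos(a)])
E
python3 - <<'E'
from h import *
a=np.radians(40)
for td in(25,35,45,55):
  for fl in(1,-1):
    t=np.radians(td); r=[]
    P1=np.array([.683,-.059,0])+off(.02,a,.05)
    P2=q(0,.075,0)+off(RY,a,.05)
    P3=np.array([.516,-.293,0])+off(np.radians(-15),a,0)
    P4=q(0,-.235,0)+off(RY,a,.09); P5=q(0,-.075,0)+off(RY,a,.09)
    for p,yw in((P1,.02),(P2,RY),(P3,np.radians(-15)),(P4,RY),(P5,RY)):
        d=np.array([np.cos(t)*np.cos(yw),np.cos(t)*np.sin(yw),-np.sin(t)])
        for pp in(p,p-.1*d):
            j=robot.ik(pp,ori(yw,t,fl)); r.append(None if j is None else np.round(j,2))
    print(td,fl);[print("   ",x) for x in r]
E
```

```text
25 1
    None
    None
    None
    None
    None
    None
    [ 1.19  0.92 -1.06  2.3   3.09  0.71 -0.68]
    [ 1.36  0.74 -1.06  2.45  3.28  0.67 -0.92]
    None
    None
25 -1
    None
    None
    None
    None
    None
    None
    [ 1.19  0.92 -1.06  2.3   3.09  0.71  2.46]
    [ 1.36  0.74 -1.06  2.45  3.28  0.67  2.22]
    None
    None
35 1
    [ 0.78  0.86 -1.06  2.39  2.61  0.96 -0.64]
    None
    [ 0.37  0.86 -1.06  2.4   2.38  1.21 -0.76]
    None
    None
    None
    [ 1.17  0.8  -1.06  2.21  2.78  0.47 -0.53]
    [ 1.34  0.56 -1.06  2.32  3.18  0.33 -0.99]
    [ 0.8   0.74 -1.06  2.37  2.58  0.82 -0.67]
    None
35 -1
    [ 0.78  0.86 -1.06  2.39  2.61  0.96  2.5 ]
    None
    [ 0.37  0.86 -1.06  2.4   2.38  1.21  2.38]
    None
    None
    None
    [ 1.17  0.8  -1.06  2.21  2.78  0.47  2.61]
    [ 1.34  0.56 -1.06  2.32  3.18  0.33  2.15]
    [ 0.8   0.74 -1.06  2.37  2.58  0.82  2.48]
    None
45 1
    [ 0.78  0.76 -1.06  2.27  2.28  0.7  -0.42]
    [ 0.92  0.5  -1.12  2.37  2.22  0.5  -0.47]
    [ 0.41  0.76 -1.06  2.28  2.12  0.92 -0.57]
    [-0.34  0.3   0.01 
[... 789 characters left out ...]
8  2.4   0.46 -0.44]
    [ 1.44  0.44 -1.04  2.41  2.09  0.24 -0.17]
    [ 0.99  0.63 -0.89  1.97  1.09  0.28  0.97]
    [ 0.38  0.3   0.1   2.   -0.86  0.42  2.81]
    [ 0.57  0.5  -0.69  2.1   1.54  0.26  0.19]
    [ 0.79  0.3  -0.87  2.12  0.79  0.28  0.91]
55 -1
    [ 0.47  0.55 -0.55  2.14  2.    0.24  2.87]
    [ 0.76  0.38 -0.88  2.18  1.3   0.28 -2.74]
    [-0.02  0.51 -0.33  2.15  1.93  0.3   2.63]
    None
    [ 1.08  0.62 -0.69  2.38  2.64  0.39  2.44]
    [0.64 0.29 0.04 2.43 4.17 0.28 0.9 ]
    [ 0.99  0.63 -0.89  1.97  1.09  0.28 -2.17]
    [ 0.15  0.32  0.41  2.01 -1.03  0.5  -0.18]
    [ 0.85  0.69 -1.2   2.1   1.59  0.62 -2.91]
    [-0.36  0.24  0.56  2.15 -0.94  0.29 -0.54]
```

Run:
```python
from h import *
yb=np.radians(-15)
for ad in(40,45,50):
  a=np.radians(ad)
  for td in(45,47.5,50,52.5,55,60):
    t=np.radians(td); s=""
    for p,yw in((np.array([.516,-.293,0])+off(yb,a,0),yb),(np.array([.516,-.293,0])+off(yb,a,0)+[0,0,.09],yb),(q(0,-.235,0)+off(RY,a,.08),RY),(q(0,-.075,0)+off(RY,a,.08),RY),(q(0,-.075,0)+off(RY,a,.05),RY),(q(0,-.08,0)+off(RY,a,.05),RY),(q(0,.075,0)+off(RY,a,.05),RY)):
        d=np.array([np.cos(t)*np.cos(yw),np.cos(t)*np.sin(yw),-np.sin(t)])
        for b in (0,.06,.12): s+=".x"[robot.ik(p-b*d,ori(yw,t,1)) is not None]
        for b in (0,.06,.12): s+=".X"[robot.ik(p-b*d,ori(yw,t,-1)) is not None]
        s+=" "
    print(ad,td,s)
```

```text
40 45 ...... xx.XX. xx.XX. xxxXXX xxxXXX xxxXXX xxxXXX 
40 47.5 ...... xx.XX. xx.XX. xxxXX. xxxXXX xxxXXX xxxXXX 
40 50 x..X.. x..X.. xxxXXX xxxXXX xxxXX. xxxXX. xxxXXX 
40 52.5 xx.XX. x.xX.X xxxXXX xxxX.X xxxXXX xxxXXX xxxXX. 
40 55 xxxXX. x.xX.X xxxXXX xxx.XX xxxX.X xxxX.X xxxXXX 
40 60 xxxXXX xxxXXX xxxXXX xxxXXX xxxXXX xxxXXX xxx.XX 
45 45 ...... x..X.. xx.XX. xxxXXX xxxXXX xxxXXX xxxXXX 
45 47.5 ...... xx.XX. xx.XX. xxxXX. xxxXXX xxxXXX xxxXXX 
45 50 ...... xx.XX. xxxXXX xxxXX. xxxXXX xxxXX. xxxXXX 
45 52.5 x..X.. x.xX.X xxxXXX xxxX.X xxxXX. xxxXX. xxxXX. 
45 55 xxxXXX x.x..X xxxXXX xxx.XX xxxX.X xxxX.X xxxXXX 
45 60 xxxXXX xxxXXX xxxXXX xxxXXX xxxXXX xxxXXX xxx.XX 
50 45 ...... ...... xx.XX. xxxXXX xxxXXX xxxXXX xxxXXX 
50 47.5 ...... xx.XX. xx.XX. xxxXXX xxxXXX xxxXXX xxxXXX 
50 50 ...... xx.XX. xx.XXX xxxXX. xxxXXX xxxXXX xxxXXX 
50 52.5 x..X.. x..X.X xxxXXX xxxX.X xxxXX. xxxXX. xxxXXX 
50 55 xxxXXX x.xX.X xxxXXX xxx.XX xxxX.X xxxX.X xxxXX. 
50 60 xxxXXX xxxXXX xxxXXX xxxXXX xxxXXX xxxXXX xxx.XX
```

Run:
```python
from h import *
a=np.radians(45);t=np.radians(46);yw=.03
p=np.array([.683,-.059,0])+off(yw,a,.05); d=np.array([np.cos(t)*np.cos(yw),np.cos(t)*np.sin(yw),-np.sin(t)])
print(p)
for fl in(1,-1):
  for v in([.42,.15,.42],[.45,.05,.40],[.45,.1,.35]): print(fl,v,robot.ik(v,ori(0.1,np.radians(60),fl)))
  for b in(.12,.09,.05,0): print(fl,b,robot.ik(p-b*d,ori(yw,t,fl)))
```

```text
[ 0.6296 -0.0606  0.2164]
1 [0.42, 0.15, 0.42] [-0.9562 -0.0996  0.3382  2.1721  0.4746  0.6503  0.7382]
1 [0.45, 0.05, 0.4] [-0.8596 -0.0961  0.5883  2.219   0.28    0.4991  1.1995]
1 [0.45, 0.1, 0.35] [-0.783   0.0205  0.4158  2.2963  0.3816  0.3419  0.9724]
1 0.12 [ 0.9249  0.4016 -1.0466  2.3729  2.2715  0.3742 -0.5288]
1 0.09 [ 0.8783  0.4992 -1.0504  2.3553  2.2536  0.4709 -0.4877]
1 0.05 [ 0.83    0.6206 -1.0534  2.3232  2.2527  0.5771 -0.4449]
1 0 [ 0.786   0.7599 -1.0556  2.2703  2.2658  0.6787 -0.3917]
-1 [0.42, 0.15, 0.42] [-1.0334 -0.1048  0.4061  2.1734  0.4913  0.6568 -2.4213]
-1 [0.45, 0.05, 0.4] [-0.5914 -0.0767  0.3481  2.2147  0.2032  0.4874 -1.863 ]
-1 [0.45, 0.1, 0.35] [-0.615   0.0224  0.2427  2.293   0.3948  0.3443 -2.1846]
-1 0.12 [ 0.8071  0.3469 -0.8662  2.3751  2.4875  0.3097  2.3866]
-1 0.09 [ 0.7678  0.4359 -0.8691  2.3576  2.4414  0.393   2.4492]
-1 0.05 [ 0.7266  0.5479 -0.8712  2.3254  2.4171  0.4859  2.5043]
-1 0 [ 0.6885  0.6776 -0.8727  2.2726  2.4095  0.5754  2.5616]
```

```bash
cat > fit.py <<'E'
from h import *
from scipy.optimize import least_squares
rng=np.random.default_rng(0); D=[]
o=robot.get_obs(); D.append((o["qpos"],o["ee_pos"],o["ee_rot"]))
while len(D)<70:
    p=np.array([rng.uniform(.2,.75),rng.uniform(-.5,.6),rng.uniform(.05,.5)])
    r=ori(rng.uniform(-1,1),rng.uniform(.6,1.57),rng.choice([-1,1]))
    j=robot.ik(p,r)
    if j is not None: D.append((np.array(j),p,r))
Q=np.array([d[0] for d in D]);Pp=np.array([d[1] for d in D]);Rr=Ro.from_rotvec([d[2] for d in D])
# PoE: axes w_i, points; xArm-like init
h=np.pi/2
def T(th,al,a,d):
    ct,st,ca,sa=np.cos(th),np.sin(th),np.cos(al),np.sin(al);z=np.zeros_like(ct);n=len(ct)
    M=np.zeros((n,4,4));M[:,0,0]=ct;M[:,0,1]=-st;M[:,0,3]=a
    M[:,1,0]=st*ca;M[:,1,1]=ct*ca;M[:,1,2]=-sa;M[:,1,3]=-sa*d
    M[:,2,0]=st*sa;M[:,2,1]=ct*sa;M[:,2,2]=ca;M[:,2,3]=ca*d;M[:,3,3]=1;return M
def fk(x,Q,allp=False):
    x=np.asarray(x);A=np.tile(np.eye(4),(len(Q),1,1));B=np.eye(4);B[:3,:3]=Ro.from_rotvec(x[28:31]).as_matrix();B[:3,3]=x[31:34]
    A=A@B;pts=[A[:,:3,3]]
    for i in range(7):
        k=x[4*i:4*i+4];A=A@T(Q[:,i]+k[0],k[1],k[2],k[3]);pts.append(A[:,:3,3])
    E=np.eye(4);E[:3,:3]=Ro.from_rotvec(x[34:37]).as_matrix();E[:3,3]=x[37:40];A=A@E;pts.append(A[:,:3,3])
    return (A,pts) if allp else A
def res(x):
    A=fk(x,Q);e=(Ro.from_matrix(A[:,:3,:3])*Rr.inv()).as_rotvec()
    return np.r_[(A[:,:3,3]-Pp).ravel(),.3*e.ravel()]
best=None
for s in range(14):
    init=[]
    al=[0,-h,h,h,h,h,-h];a=[0,0,0,.0525,.0775,0,.076];d=[.267,0,.293,0,.3425,0,.25]
    if s%2: al=[np.pi,h,-h,-h,-h,-h,h] ; d=[-.267,0,-.293,0,-.3425,0,-.25]
    for i in range(7): init+=[rng.normal(0,.05)+ (0 if s<4 else rng.choice([0,h,-h,np.pi])*(i in(3,5,6))),al[i],a[i]*(s<8),d[i]]
    init+=list(rng.normal(0,.1,3))+[0,0,0]+list(rng.normal(0,1.2,3))+[0,0,0]
    r=least_squares(res,init,max_nfev=400)
    if best is None or r.cost<best.cost: best=r
    print(s,r.cost, flush=True)
    if best.cost<1e-4:break
print(best.cost,np.abs(best.fun).max());np.save("fk.npy",best.x);print(best.x.round(3))
E
timeout 500 python3 fit.py
```

```text
0 7.092517498957039
1 8.317244877266706e-20
8.317244877266706e-20 6.357647741594974e-11
[-0.544  3.686 -0.02  -0.039 -0.     1.571 -0.    -0.011 -3.142 -1.571
  0.    -0.559 -0.    -1.571  0.    -0.016 -0.    -4.712 -0.    -0.382
  0.    -1.571 -0.    -0.    -1.36   1.571  0.    -0.452 -0.531  0.148
 -0.53   0.017 -0.01   0.297 -1.564  0.166 -0.166  0.    -0.     0.121]
```

```bash
cat >> h.py <<'E'
def _T(th,al,a,d):
    ct,st,ca,sa=np.cos(th),np.sin(th),np.cos(al),np.sin(al)
    return np.array([[ct,-st,0,a],[st*ca,ct*ca,-sa,-sa*d],[st*sa,ct*sa,ca,ca*d],[0,0,0,1]])
import os
X=np.load("fk.npy") if os.path.exists("fk.npy") else None
def fk(qq):
    A=np.eye(4);A[:3,:3]=Ro.from_rotvec(X[28:31]).as_matrix();A[:3,3]=X[31:34];pts=[]
    for i in range(7):
        k=X[4*i:4*i+4];A=A@_T(qq[i]+k[0],*k[1:]);pts.append(A[:3,3])
    E=np.eye(4);E[:3,:3]=Ro.from_rotvec(X[34:37]).as_matrix();E[:3,3]=X[37:40];A=A@E
    return A,pts[3],pts[5],A[:3,3]   # pose, elbow, wrist, tcp
def path(q0,q1,n=11):
    q0=np.array(q0);q1=np.array(q1)
    for s in np.linspace(0,1,n):
        A,e,w,t=fk(q0+s*(q1-q0)); print("e",e.round(3),"w",w.round(3),"t",t.round(3),"dir",A[:3,1].round(2))
E
python3 - <<'E'
from h import *
a=np.radians(45);t=np.radians(46);yw=.03
p=np.array([.683,-.059,0])+off(yw,a,.05); d=np.array([np.cos(t)*np.cos(yw),np.cos(t)*np.sin(yw),-np.sin(t)])
q0=robot.get_obs()["qpos"]
v=robot.ik([.42,.15,.42],ori(.1,np.radians(60),1)); s=robot.ik(p-.12*d,ori(yw,t,1))
path(q0,s);print();path(q0,v,5);print();path(v,s)
E
```

```text
e [0.154 0.292 0.789] w [0.293 0.58  0.58 ] t [0.292 0.58  0.249] dir [-0. -0. -1.]
e [0.206 0.246 0.795] w [0.36  0.512 0.567] t [0.396 0.493 0.239] dir [ 0.11 -0.06 -0.99]
e [0.246 0.192 0.801] w [0.41  0.437 0.558] t [0.479 0.403 0.236] dir [ 0.21 -0.1  -0.97]
e [0.272 0.132 0.807] w [0.443 0.358 0.551] t [0.543 0.314 0.238] dir [ 0.3  -0.13 -0.94]
e [0.285 0.07  0.813] w [0.46  0.28  0.546] t [0.589 0.231 0.245] dir [ 0.39 -0.15 -0.91]
e [0.283 0.009 0.819] w [0.463 0.204 0.544] t [0.618 0.156 0.255] dir [ 0.47 -0.14 -0.87]
e [ 0.269 -0.048  0.824] w [0.453 0.133 0.543] t [0.631 0.091 0.267] dir [ 0.54 -0.13 -0.83]
e [ 0.244 -0.099  0.83 ] w [0.431 0.069 0.542] t [0.63  0.036 0.28 ] dir [ 0.6  -0.1  -0.79]
e [ 0.21  -0.142  0.835] w [0.4   0.013 0.542] t [ 0.614 -0.007  0.291] dir [ 0.65 -0.06 -0.76]
e [ 0.169 -0.175  0.84 ] w [ 0.361 -0.033  0.542] t [ 0.586 -0.04   0.299] dir [ 0.68 -0.02 -0.73]
e [ 0.124 -0.197  0.845] w [ 0.317 -0.07   0.541] t [ 0.546 -0.063  0.303] dir [ 0.69  0.02 -0.72]

e [0.154 0.292 0.789] w [0.293 0.58  0.58 ] t [0.292 0.58  0.249] dir [-0. -0. -1.]
e
[... 703 characters left out ...]
] dir [ 0.61 -0.2  -0.77]
e [ 0.064 -0.015  0.892] w [0.31  0.101 0.624] t [0.516 0.025 0.376] dir [ 0.62 -0.23 -0.75]
e [ 0.09  -0.025  0.888] w [0.322 0.08  0.603] t [0.532 0.003 0.359] dir [ 0.63 -0.23 -0.74]
e [ 0.113 -0.046  0.882] w [0.331 0.054 0.585] t [ 0.542 -0.016  0.34 ] dir [ 0.64 -0.21 -0.74]
e [ 0.13  -0.075  0.875] w [0.335 0.025 0.569] t [ 0.549 -0.032  0.323] dir [ 0.65 -0.17 -0.74]
e [ 0.139 -0.112  0.867] w [ 0.334 -0.006  0.556] t [ 0.552 -0.044  0.31 ] dir [ 0.66 -0.12 -0.74]
e [ 0.137 -0.153  0.857] w [ 0.328 -0.038  0.547] t [ 0.551 -0.054  0.302] dir [ 0.67 -0.05 -0.74]
e [ 0.124 -0.197  0.845] w [ 0.317 -0.07   0.541] t [ 0.546 -0.063  0.303] dir [ 0.69  0.02 -0.72]
```

Run:
```python
from h import *
a=np.radians(45);t=np.radians(46);yw=.03
p=np.array([.683,-.059,0])+off(yw,a,.05); d=np.array([np.cos(t)*np.cos(yw),np.cos(t)*np.sin(yw),-np.sin(t)])
v=robot.ik([.42,.15,.42],ori(.1,np.radians(60),1)); s=robot.ik(p-.12*d,ori(yw,t,1))
robot.goto_joints(v);print(robot.get_obs()["clock"]);robot.goto_joints(s)
o=robot.get_obs();print(o["clock"],o["ee_pos"],p-.12*d)
robot.move_linear(p-.04*d,velocity=.12)
o=robot.get_obs();print(o["clock"],o["ee_pos"],p-.04*d,o["contact_force"])
for n in("side","top"): cv2.imwrite(f"pics/{n}1.png",robot.read_camera(n))
crop("pics/side1.png","pics/s3.png",250,90,450,240,4);crop("pics/top1.png","pics/t5.png",220,70,420,220,4)
```

```text
1.85
3.8333 [ 0.5466 -0.0626  0.3029] [ 0.5463 -0.0631  0.3027]
4.65 [ 0.6016 -0.061   0.2454] [ 0.6019 -0.0614  0.2452] [-0.9007  0.0838  0.0181]
```

View pics/s3.png

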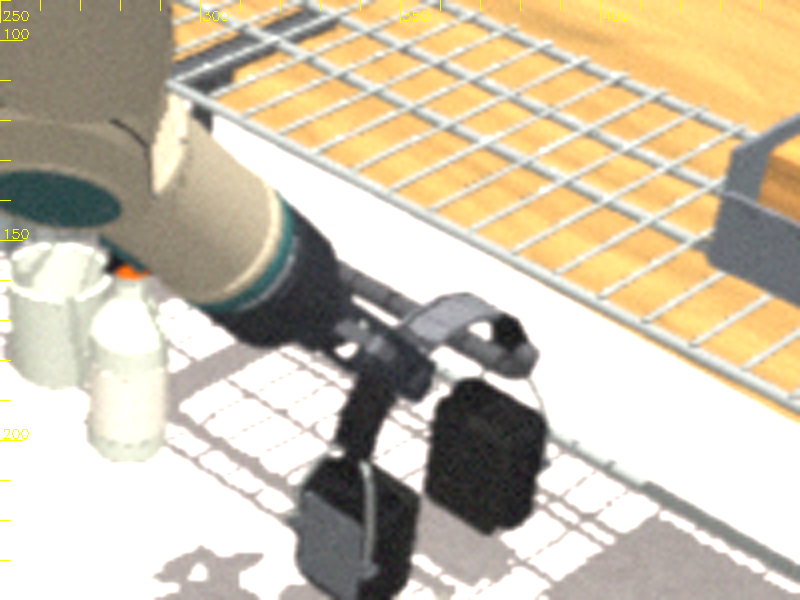

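View pics/t5.png

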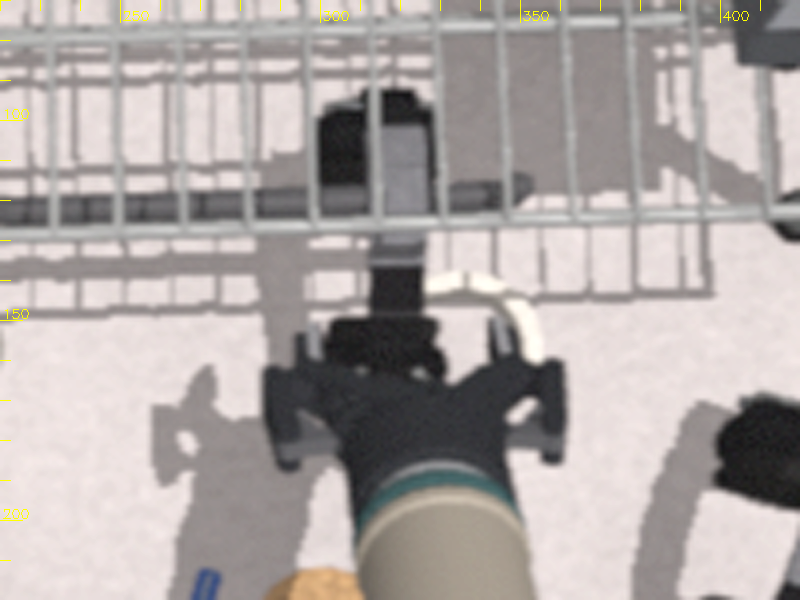

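Run:
```python
from h import *
a=np.radians(45);t=np.radians(46);yw=.03
p=np.array([.683,-.059,0])+off(yw,a,.05)
print(robot.move_linear(p,velocity=.08,threshold=6))
o=robot.get_obs();print(o["clock"],o["ee_pos"],p,o["contact_force"])
robot.clamp(35)
o=robot.get_obs();print(o["clock"],o["ee_pos"],o["contact_force"],o["torque"],o["finger_gap"])
for n in("side","top"): cv2.imwrite(f"pics/{n}2.png",robot.read_camera(n))
crop("pics/side2.png","pics/s4.png",250,90,450,240,4)
```

```text
False
5.4 [ 0.6294 -0.0603  0.2163] [ 0.6296 -0.0606  0.2164] [-0.3584  0.0537 -0.6007]
5.95 [ 0.6296 -0.0606  0.2165] [-0.9863  0.4681  0.7639] [-0.0051  0.63    0.0144] 0.343108630501296
```

View pics/s4.png

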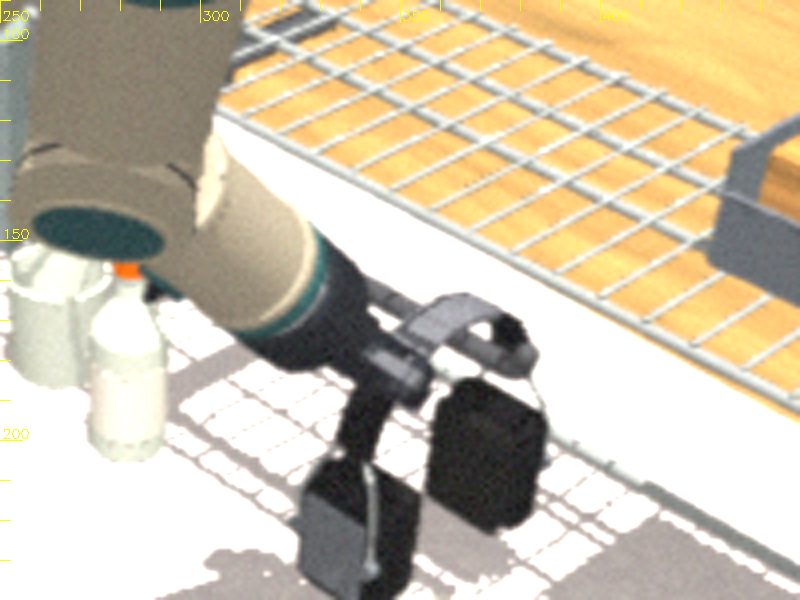

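Run:
```python
from h import *
X,e=tri((283.2,155),(197.8,140));print("cap",X,e)
print(onz("top",(197.8,140),.165), "side base", onz("side",(282.5,202),0))
Ri=Ro.from_euler('z',-RY); print("rack frame",Ri.apply(X-M), Ri.apply(onz("side",(265,183),0)-M))
c=q(0,.075,0);print("cup front region corner",q(-.09,.1125,0),q(-.038,.1125,0))
```

```text
cap [0.6535 0.2044 0.162 ] [0.6, 0.6]
[0.6521 0.2042 0.165 ] side base [0.6503 0.1974 0.    ]
rack frame [-0.0167  0.1852  0.162 ] [ 0.006   0.2884 -0.    ]
cup front region corner [0.5829 0.1291 0.    ] [0.6349 0.131  0.    ]
```

Run:
```python
from h import *
p0=robot.get_obs()["ee_pos"]
u=Ro.from_euler('z',RY).apply([0,1,0])
for s in (.03,.144):
    print(robot.move_linear(p0+u*s,velocity=.07,threshold=12))
    o=robot.get_obs();print(o["clock"],o["ee_pos"],p0+u*s,o["contact_force"],o["torque"])
for n in("side","top"): cv2.imwrite(f"pics/{n}3.png",robot.read_camera(n))
crop("pics/side3.png","pics/s5.png",230,80,430,230,4);crop("pics/top3.png","pics/t6.png",190,70,390,220,4)
```

```text
False
6.625 [ 0.6283 -0.0285  0.2166] [ 0.6285 -0.0306  0.2164] [0.0684 2.2991 0.0441] [0.2676 0.5995 0.3992]
False
8.4 [0.6242 0.0833 0.2165] [0.6242 0.0833 0.2164] [ 0.1259 -0.0059  1.7273] [-0.1727  0.4909 -0.1372]
```

View pics/s5.png

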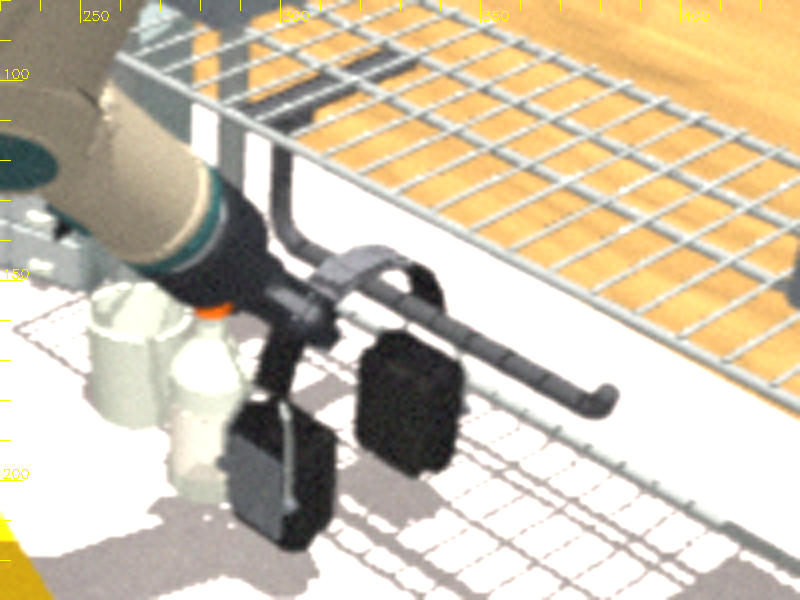

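View pics/t6.png

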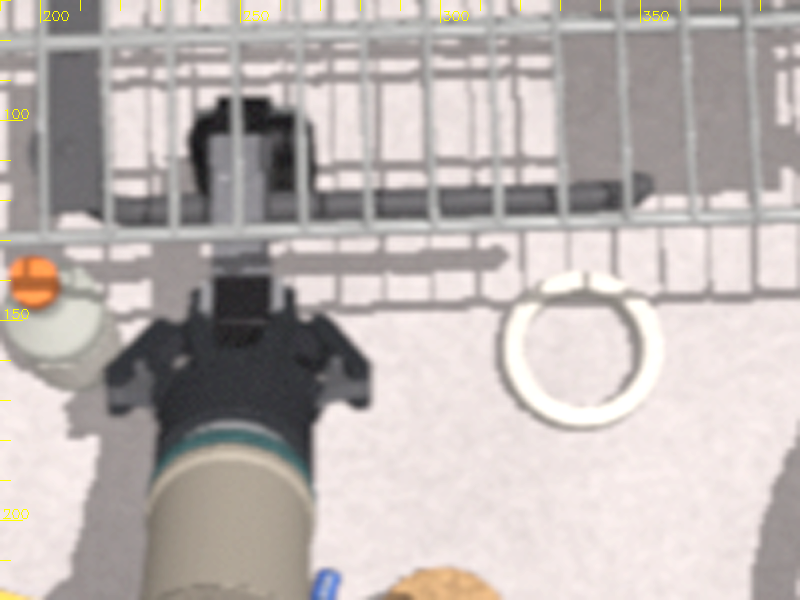

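Run:
```python
from h import *
t=np.radians(46);yw=.03
d=np.array([np.cos(t)*np.cos(yw),np.cos(t)*np.sin(yw),-np.sin(t)])
robot.release();robot.hold(.3)
p0=robot.get_obs()["ee_pos"]
robot.move_linear(p0-.10*d,velocity=.12)
o=robot.get_obs();print(o["clock"],o["ee_pos"],o["qpos"],o["contact_force"])
for n in("side","top"): cv2.imwrite(f"pics/{n}4.png",robot.read_camera(n))
crop("pics/side4.png","pics/s6.png",230,80,430,230,4);crop("pics/top4.png","pics/t7.png",190,70,390,220,4)
```

```text
10.375 [0.555  0.081  0.2881] [ 0.4634  0.4622 -1.0519  2.3714  1.9789  0.6997 -0.5825] [-0.2876  0.0168 -0.1042]
```

View pics/s6.png

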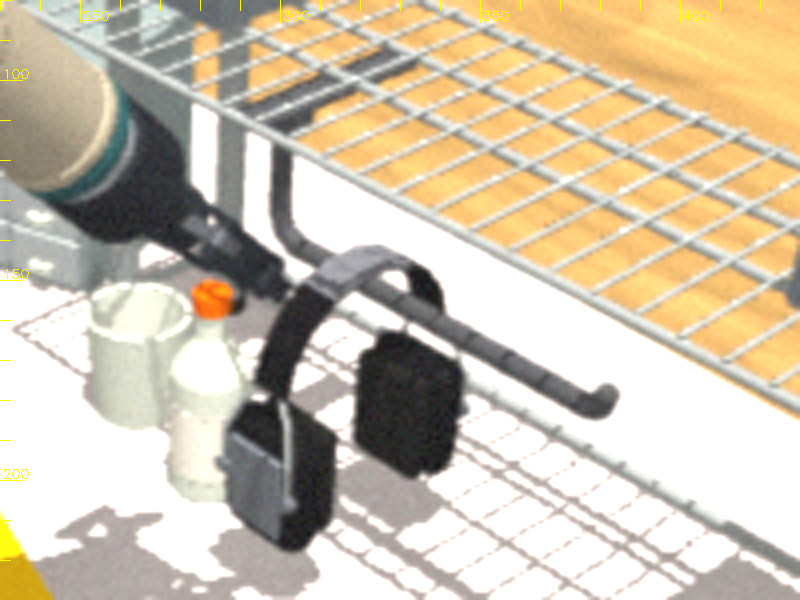

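View pics/t7.png

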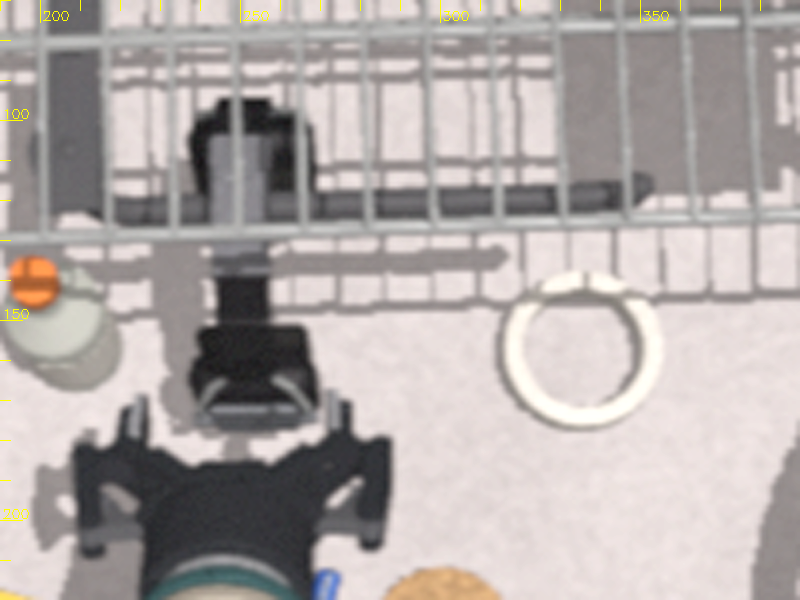

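```bash
cat >> h.py <<'E'
A50=np.radians(50);T55=np.radians(55);YB=np.radians(-15);CB=np.array([.516,-.293])
def pairT(xy,yaw,zc,pitch=0):   # frame at crown underside; pitch>0: rear up
    T=np.eye(4);T[:3,:3]=(Ro.from_euler('z',yaw)*Ro.from_euler('y',-pitch)).as_matrix();T[:3,3]=[xy[0],xy[1],zc];return T
def mk(p,rv): T=np.eye(4);T[:3,:3]=Ro.from_rotvec(rv).as_matrix();T[:3,3]=p;return T
def un(T): return T[:3,3],Ro.from_matrix(T[:3,:3]).as_rotvec()
TG=mk(np.r_[CB,0]+off(YB,A50,0),ori(YB,T55,1))
G=np.linalg.inv(pairT(CB,YB,.185))@TG
DB=TG[:3,1]
E
cat > plan.py <<'E'
from h import *
r5=np.radians(5)
W=[("stand",TG.copy()),("near",TG.copy()),("grasp",TG)]
W[0][1][:3,3]-=.10*DB+[0,0,-.03];W[1][1][:3,3]-=.06*DB
W+= [("lift",pairT(CB,YB,.262)@G),("pitch",pairT(CB,YB,.262,r5)@G)]
for nm,x,y,h,pt in(("pre",-.16,-.235,.027,r5),("entry",0,-.235,.027,r5),("in",0,-.075,.027,r5),("low",0,-.075,.006,0),("seat",0,-.075,0,0)):
    W.append((nm,pairT(q(x,y,0)[:2],RY,.235+h,pt)@G))
if __name__=="__main__":
    print(W[2][1])
    for nm,T in W:
        print(nm,T[:3,3],robot.ik(*un(T)))
E
python3 plan.py
```

```text
[[ 0.7912  0.554   0.2588  0.4601]
 [-0.212  -0.1485  0.9659 -0.278 ]
 [ 0.5736 -0.8192  0.      0.1615]
 [ 0.      0.      0.      1.    ]]
stand [ 0.4047 -0.2632  0.2734] None
near [ 0.4269 -0.2691  0.2107] [ 1.2697  0.5257 -0.8718  2.4391  2.4675  0.3349 -0.5293]
grasp [ 0.4601 -0.278   0.1615] [ 1.1467  0.6698 -0.7828  2.4064  2.5569  0.4596 -0.5946]
lift [ 0.4601 -0.278   0.2385] [ 1.2413  0.479  -0.8626  2.3347  2.1617  0.234  -0.255 ]
pitch [ 0.4623 -0.2786  0.2336] [ 1.2808  0.5362 -0.9115  2.403   2.5481  0.3715 -0.6041]
pre [ 0.4703 -0.2228  0.2336] [ 1.3729  0.5974 -1.0495  2.3884  2.549   0.2377 -0.3385]
entry [ 0.6302 -0.2169  0.2336] [ 1.1026  0.7519 -1.0491  2.0716  1.8221  0.3507  0.3232]
in [ 0.6242 -0.057   0.2336] [ 0.6896  0.6083 -0.8728  2.2181  2.1498  0.4486 -0.3576]
low [ 0.622  -0.0571  0.2175] [ 0.6043  0.5882 -0.7527  2.1683  1.9361  0.3516 -0.172 ]
seat [ 0.622  -0.0571  0.2115] [ 0.6092  0.6046 -0.7637  2.1732  1.9669  0.3695 -0.1973]
```

```bash
cat > myik.py <<'E'
from h import *
from scipy.optimize import least_squares
LO=np.array([-3.06,-.37,-1.25,.18,-1.1,.23,-2.94]);HI=np.array([3.06,2.12,1.32,2.47,4.24,1.98,2.94])
def solve(T,seed,q3):
    def r(v):
        A=fk(np.insert(v,2,q3))[0]; return np.r_[(A[:3,3]-T[:3,3]),.3*(Ro.from_matrix(A[:3,:3])*Ro.from_matrix(T[:3,:3]).inv()).as_rotvec()]
    s=np.clip(np.delete(seed,2),np.delete(LO,2)+1e-3,np.delete(HI,2)-1e-3)
    R=least_squares(r,s,bounds=(np.delete(LO,2),np.delete(HI,2)),xtol=1e-12,ftol=1e-14)
    if np.abs(R.fun).max()<1e-5: return np.insert(R.x,2,q3)
def marg(j): return min((j-LO).min(),(HI-j).min())
E
python3 - <<'E'
from myik import *
from plan import W
rng=np.random.default_rng(1)
for nm,T in W:
    best={}
    for q3 in(-1.2,-1.1,-1,-.9,-.7,-.4,0,.4,.7,1,1.2):
        for k in range(6):
            j=solve(T,rng.uniform(LO,HI) if k else np.array([1.1,.6,0,2.3,2.4,.4,-.4]),q3)
            if j is not None and marg(j)>best.get(q3,(0,))[0]: best[q3]=(marg(j),j)
    print(nm)
    for b in sorted(best.values(),key=lambda b:-b[0])[:3]: print("   ",round(b[0],3),b[1].round(2))
E
```

```text
stand
    0.011 [ 1.58  0.42 -1.2   2.4   1.75  0.24  0.16]
near
    0.034 [ 1.44  0.67 -1.2   2.44  2.06  0.52 -0.11]
    0.034 [ 1.4   0.62 -1.1   2.44  2.16  0.45 -0.22]
    0.032 [ 1.35  0.57 -1.    2.44  2.28  0.39 -0.34]
grasp
    0.068 [ 1.32  0.81 -1.1   2.4   2.2   0.63 -0.21]
    0.066 [ 1.27  0.76 -1.    2.4   2.3   0.56 -0.32]
    0.065 [ 1.22  0.71 -0.9   2.4   2.41  0.51 -0.44]
lift
    0.138 [ 1.38  0.57 -1.1   2.33  1.9   0.38  0.02]
    0.08 [ 1.32  0.53 -1.    2.33  1.99  0.31 -0.08]
    0.05 [ 1.43  0.62 -1.2   2.33  1.84  0.46  0.09]
pitch
    0.069 [ 1.39  0.61 -1.1   2.4   2.29  0.46 -0.33]
    0.068 [ 1.33  0.57 -1.    2.4   2.42  0.41 -0.47]
    0.067 [ 1.27  0.53 -0.9   2.4   2.57  0.37 -0.62]
pre
    0.072 [ 0.95  0.43 -0.4   2.4   3.98  0.33 -1.79]
    0.05 [ 1.45  0.67 -1.2   2.39  2.2   0.32  0.01]
    0.032 [ 0.65  0.41  0.    2.41  4.21  0.48 -2.02]
entry
    0.15 [ 1.13  0.78 -1.1   2.07  1.8   0.39  0.36]
    0.081 [ 1.08  0.73 -1.    2.07  1.85  0.31  0.28]
    0.05 [ 1.17  0.84 -1.2   2.07  1.77  0.48  0.41]
in
    0.25 [ 0.76  0.66 -1.    2.22  2.06  0.53 -0.24]
    0.234 [ 0.71  0.62 -0.9   2.22  2.13  0.46 -0.33]
    0.161 [-0.19  0.51  0.4   2.24  3.92  0.39 -2.29]
low
    0.25 [ 0.75  0.68 -1.    2.16  1.83  0.52 -0.02]
    0.217 [ 0.69  0.64 -0.9   2.17  1.86  0.45 -0.07]
    0.15 [ 0.8   0.73 -1.1   2.16  1.8   0.6   0.03]
seat
    0.25 [ 0.74  0.69 -1.    2.17  1.86  0.53 -0.04]
    0.228 [ 0.69  0.65 -0.9   2.17  1.89  0.46 -0.1 ]
    0.15 [ 0.79  0.74 -1.1   2.17  1.83  0.61  0.01]
```

```bash
cat > traj.py <<'E'
from myik import *
from plan import W
D=dict(W)
def interp(Ta,Tb,n):
    from scipy.spatial.transform import Slerp
    s=np.linspace(0,1,n+1)[1:];R=Slerp([0,1],Ro.from_matrix([Ta[:3,:3],Tb[:3,:3]]))(s).as_matrix();o=[]
    for k,x in enumerate(s):
        T=np.eye(4);T[:3,:3]=R[k];T[:3,3]=(1-x)*Ta[:3,3]+x*Tb[:3,3];o.append(T)
    return o
def chain(Ts,seed,q3):
    o=[];j=seed
    for T in Ts:
        j=solve(T,j,q3); assert j is not None,T
        o.append(j)
    return o
E
python3 - <<'E'
from traj import *
for uv in((362,300),(378,290),(437,320),(415,335)): print("blue",onz("top",uv,.1))
s=np.array([1.32,.81,-1.1,2.4,2.2,.63,-.21])
J=[solve(D["grasp"],s,-1.1)]
J0=chain([D["near"]],J[0],-1.1)
print("near",J0)
path(robot.get_obs()["qpos"],J0[-1],9)
prev="grasp";j=J[0]
for nm in("lift","pitch","pre","entry","in","low","seat"):
    c=chain(interp(D[prev],D[nm],4),j,-1.1);j=c[-1];prev=nm
    print(nm,min(marg(x) for x in c),j.round(3))
E
```

```text
blue [ 0.2994 -0.1653  0.1   ]
blue [ 0.322 -0.202  0.1  ]
blue [ 0.2557 -0.3337  0.1   ]
blue [ 0.2224 -0.2832  0.1   ]
near [array([ 1.3982,  0.6169, -1.1   ,  2.4364,  2.1608,  0.4505, -0.2171])]
e [ 0.226 -0.135  0.83 ] w [0.325 0.074 0.526] t [0.555 0.081 0.288] dir [ 0.69  0.02 -0.72]
e [ 0.217 -0.165  0.825] w [0.332 0.035 0.52 ] t [0.555 0.03  0.276] dir [ 0.67 -0.01 -0.74]
e [ 0.203 -0.195  0.82 ] w [ 0.333 -0.005  0.515] t [ 0.55  -0.019  0.265] dir [ 0.65 -0.04 -0.75]
e [ 0.185 -0.224  0.814] w [ 0.329 -0.045  0.509] t [ 0.539 -0.068  0.254] dir [ 0.63 -0.07 -0.77]
e [ 0.164 -0.252  0.808] w [ 0.321 -0.084  0.503] t [ 0.524 -0.114  0.244] dir [ 0.62 -0.09 -0.78]
e [ 0.138 -0.277  0.803] w [ 0.308 -0.121  0.498] t [ 0.505 -0.157  0.235] dir [ 0.6  -0.11 -0.8 ]
e [ 0.108 -0.299  0.797] w [ 0.29  -0.157  0.492] t [ 0.482 -0.198  0.226] dir [ 0.58 -0.12 -0.81]
e [ 0.075 -0.318  0.79 ] w [ 0.269 -0.19   0.487] t [ 0.456 -0.235  0.218] dir [ 0.57 -0.14 -0.81]
e [ 0.039 -0.333  0.784] w [ 0.244 -0.22   0.482] t [ 0.427 -0.269  0.211] dir [ 0.55 -0.15 -0.82]
lift 0.08187735785222161 [ 1.379  0.57  -1.1    2.332  1.903  0.378  0.016]
pitch 0.06908331385790545 [ 1.385  0.614 -1.1    2.401  2.289  0.458 -0.331]
pre 0.030641139557915892 [ 1.399  0.621 -1.1    2.388  2.416  0.261 -0.203]
entry 0.06009059296563854 [ 1.126  0.778 -1.1    2.071  1.8    0.394  0.358]
in 0.1499999999999999 [ 0.811  0.709 -1.1    2.215  2.005  0.602 -0.168]
low 0.1499999999999999 [ 0.795  0.73  -1.1    2.164  1.802  0.601  0.025]
seat 0.1499999999999999 [ 0.792  0.744 -1.1    2.169  1.827  0.613  0.006]
```

Run:
```python
from traj import *
j=solve(D["grasp"],np.array([1.32,.81,-1.1,2.4,2.2,.63,-.21]),-1.1)
j=chain([D["near"]],j,-1.1)[0]
robot.goto_joints(j)
o=robot.get_obs();print(o["clock"],o["ee_pos"],D["near"][:3,3],o["contact_force"])
for n in("side","top"): cv2.imwrite(f"pics/{n}5.png",robot.read_camera(n))
crop("pics/side5.png","pics/s7.png",270,200,470,350,4);crop("pics/top5.png","pics/t8.png",310,140,510,290,4)
```

```text
11.8917 [ 0.4277 -0.2683  0.211 ] [ 0.4269 -0.2691  0.2107] [0.2922 0.5676 0.0443]
```

View pics/s7.png

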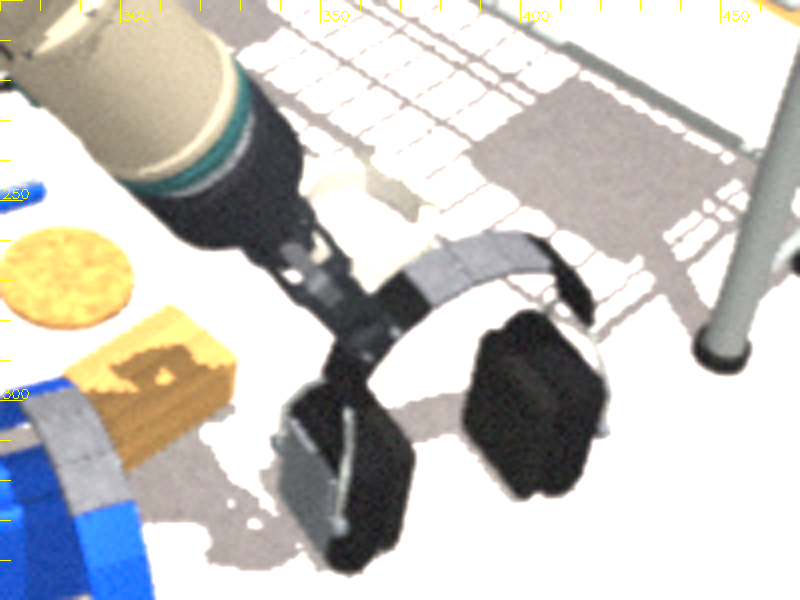

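View pics/t8.png

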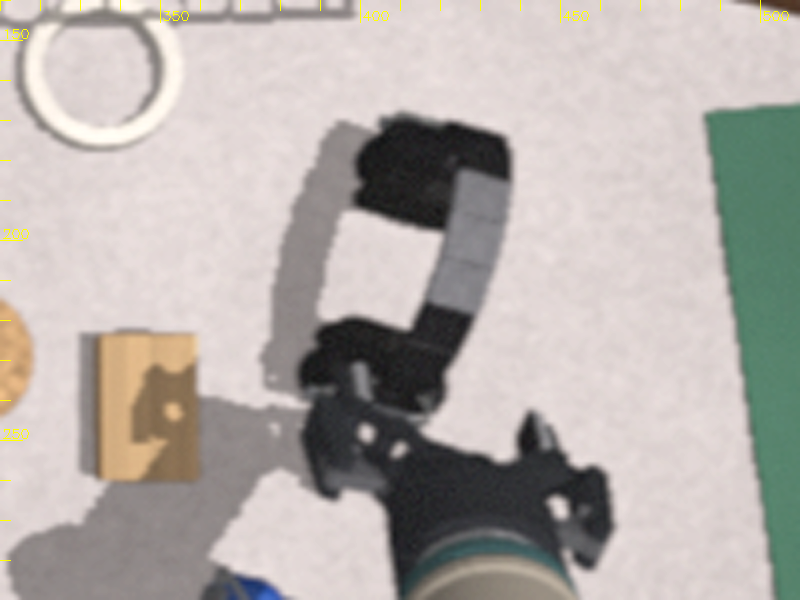

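View pics/side5.png

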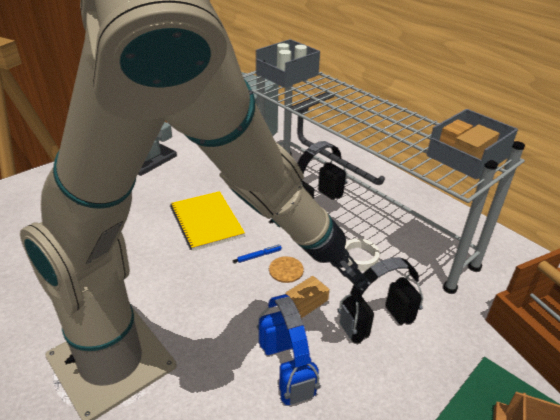

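Run:
```python
from traj import *
print(robot.move_linear(D["grasp"][:3,3],velocity=.08,threshold=6))
o=robot.get_obs();print(o["clock"],o["ee_pos"],D["grasp"][:3,3],o["contact_force"],o["qpos"])
robot.clamp(60)
o=robot.get_obs();print(o["clock"],o["ee_pos"],o["contact_force"],o["torque"],o["finger_gap"])
for n in("side","top"): cv2.imwrite(f"pics/{n}6.png",robot.read_camera(n))
a=np.zeros((600,800,3),np.uint8)
crop("pics/side6.png","pics/s8.png",320,240,440,350,3);crop("pics/top6.png","pics/t9.png",360,150,480,260,3)
cv2.imwrite("pics/c6.png",np.hstack([cv2.imread("pics/s8.png"),cv2.imread("pics/t9.png")]))
```

```text
False
12.8917 [ 0.4601 -0.2779  0.1617] [ 0.4601 -0.278   0.1615] [-0.4814  0.024   0.2572] [ 1.3019  0.7889 -1.0652  2.4031  2.2365  0.6058 -0.2442]
13.45 [ 0.4601 -0.2777  0.1618] [-2.572   0.6707  4.4241] [0.1981 0.5148 0.0269] 0.33513597026445147
```

View pics/c6.png

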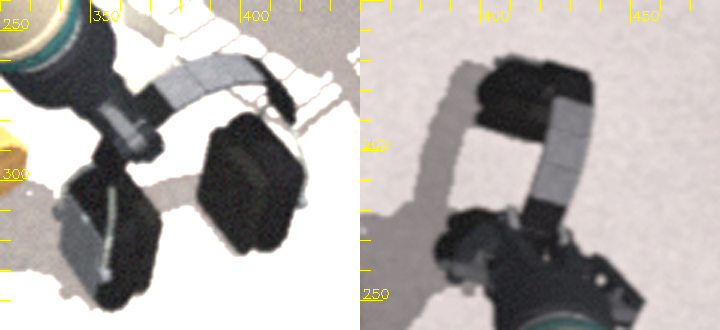

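Run:
```python
from traj import *
robot.move_linear(D["lift"][:3,3],velocity=.08)
o=robot.get_obs();print(o["clock"],o["ee_pos"],D["lift"][:3,3],o["contact_force"],o["torque"],o["qpos"])
for n in("side","top"): cv2.imwrite(f"pics/{n}7.png",robot.read_camera(n))
crop("pics/side7.png","pics/s8.png",310,200,440,330,3);crop("pics/top7.png","pics/t9.png",360,140,480,270,3)
cv2.imwrite("pics/c7.png",np.hstack([cv2.imread("pics/s8.png"),cv2.imread("pics/t9.png")]))
def ar(T,n,r=.079):
    im=cv2.resize(cv2.imread(f"pics/{n}7.png"),None,fx=5,fy=5)
    for yy in(-.015,.015):
        l=[proj(n,(T@[r*np.sin(a),yy,r*np.cos(a)-.072,1])[:3]) for a in np.radians(np.arange(-90,91,10))]
        cv2.polylines(im,[np.int32((np.array(l)+.5)*5)],False,(0,0,255),1)
    c=np.mean(l,0).astype(int)*5
    return im[c[1]-250:c[1]+250,c[0]-200:c[0]+200]
T=pairT(CB,YB,.262)
cv2.imwrite("pics/ov7.png",np.hstack([ar(T,"side"),ar(T,"top")]))
```

```text
14.6667 [ 0.4598 -0.2779  0.238 ] [ 0.4601 -0.278   0.2385] [-0.3448  0.1995 -2.5377] [0.309  0.9827 0.0341] [ 1.3204  0.5252 -0.9928  2.3336  1.9973  0.3063 -0.084 ]
```

View pics/ov7.png

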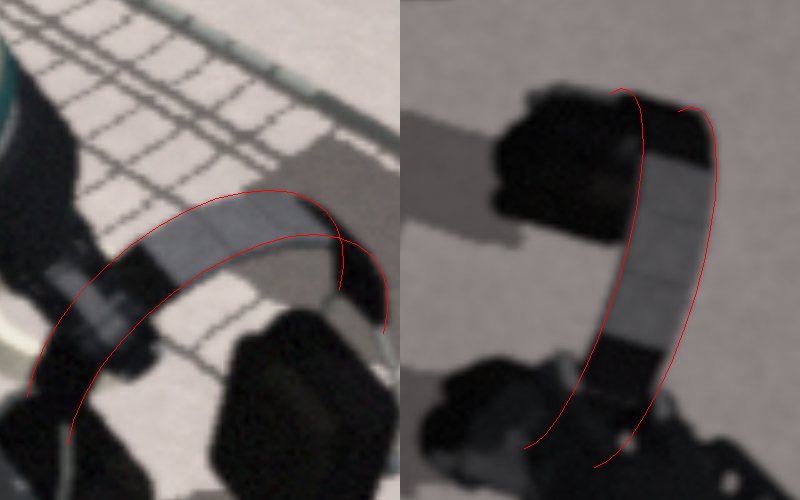

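Run:
```python
from traj import *
j0=robot.get_obs()["qpos"]
jp=chain([D["pitch"]],j0,-1.1)[0]
je=chain(interp(D["pitch"],D["entry"],5),jp,-1.1)[-1]
Gi=np.linalg.inv(G);Ri=Ro.from_euler('z',-RY)
for A,B in((j0,jp),(jp,je)):
    print("margin",marg(A),marg(B))
    for s in np.linspace(0,1,7):
        T=fk(A+s*(B-A))[0]@Gi; rv=Ri*Ro.from_matrix(T[:3,:3])
        cu=Ri.apply((T@[.089,.0375,-.09,1])[:3]-M)
        print((Ri.apply(T[:3,3]-M)*1e3).round(0),rv.as_euler('zyx',degrees=True).round(1),"cupcorner",(cu*1e3).round(0))
np.save("je.npy",np.array([jp,je]))
```

```text
margin 0.07620322701275337 0.06908323891509172
[-173. -307.  261.] [-17.1   0.    0.1] cupcorner [ -77. -297.  171.]
[-174. -307.  259.] [-17.1  -0.4  -0.3] cupcorner [ -77. -298.  170.]
[-175. -307.  258.] [-17.1  -0.9  -0.6] cupcorner [ -77. -299.  170.]
[-175. -308.  258.] [-17.2  -1.7  -0.9] cupcorner [ -76. -299.  171.]
[-175. -308.  258.] [-17.2  -2.5  -1.1] cupcorner [ -75. -300.  173.]
[-174. -307.  260.] [-17.2  -3.6  -1.3] cupcorner [ -72. -300.  176.]
[-172. -307.  262.] [-17.2  -4.8  -1.5] cupcorner [ -69. -299.  180.]
margin 0.06908323891509172 0.1499999999999999
[-172. -307.  262.] [-17.2  -4.8  -1.5] cupcorner [ -69. -299.  180.]
[-143. -301.  262.] [-14.5  -4.6  -1.6] cupcorner [ -41. -289.  179.]
[-114. -292.  261.] [-11.7  -4.5  -1.6] cupcorner [ -13. -275.  178.]
[ -85. -281.  261.] [-8.9 -4.5 -1.4] cupcorner [  15. -260.  178.]
[ -57. -268.  261.] [-6.  -4.6 -1. ] cupcorner [  43. -241.  178.]
[ -28. -252.  261.] [-3.  -4.7 -0.6] cupcorner [  70. -220.  179.]
[  -0. -235.  262.] [ 0. -5.  0.] cupcorner [  97. -197.  180.]
```

```bash
cat >> h.py <<'E'
def ar(T,n,tag,r=.079):
    im=cv2.resize(cv2.imread(f"pics/{n}{tag}.png"),None,fx=4,fy=4)
    for yy in(-.015,.015):
        l=[proj(n,(T@[r*np.sin(a),yy,r*np.cos(a)-.072,1])[:3]) for a in np.radians(np.arange(-90,91,10))]
        cv2.polylines(im,[np.int32((np.array(l)+.5)*4)],False,(0,0,255),1)
    c=np.mean(l,0).astype(int)*4; c=np.clip(c,[200,270],[im.shape[1]-200,im.shape[0]-270])
    return im[c[1]-270:c[1]+270,c[0]-200:c[0]+200]
def look(tag,T):
    for n in("side","top"): cv2.imwrite(f"pics/{n}{tag}.png",robot.read_camera(n))
    cv2.imwrite(f"pics/ov{tag}.png",cv2.convertScaleAbs(np.hstack([ar(T,"side",tag),ar(T,"top",tag)]),alpha=1.4,beta=10))
E
python3 - <<'E'
from h import *
for j in np.load("je.npy"): robot.goto_joints(j)
o=robot.get_obs();print(o["clock"],o["ee_pos"],o["contact_force"],o["finger_gap"])
look("8",fk(o["qpos"])[0]@np.linalg.inv(G))
E
```

```text
15.9 [ 0.63   -0.2172  0.2334] [-0.4607 -1.1525 -3.1054] 0.33457064251554347
```

View pics/ov8.png

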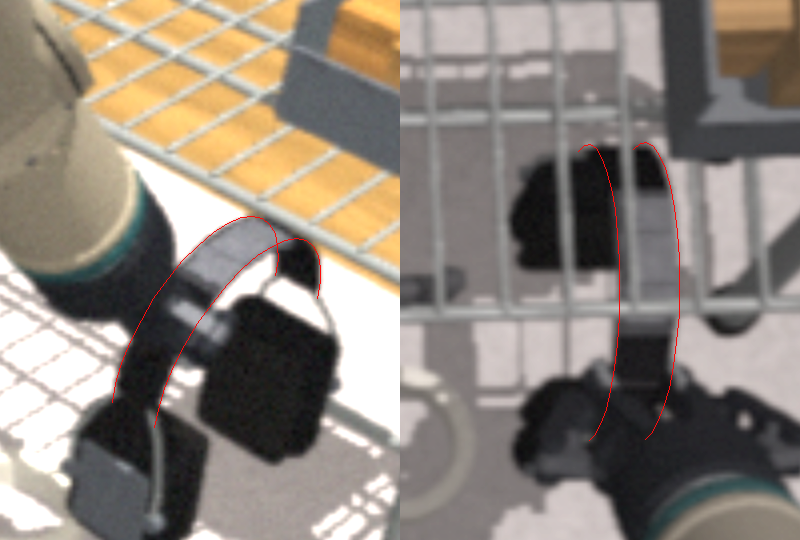

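View pics/side8.png

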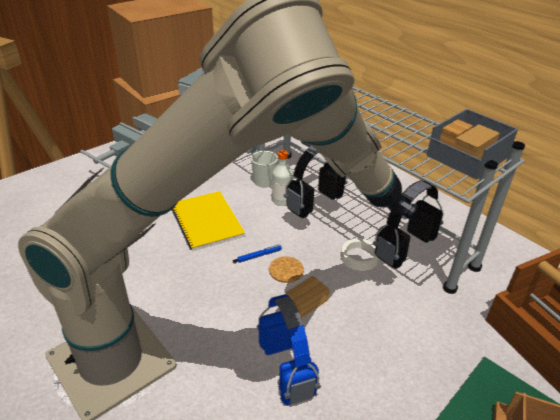

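Run:
```python
from traj import *
Ge=D["entry"].copy()
p=D["entry"][:3,3]+[0,0,.004]; robot.move_linear(p,velocity=.05)
u=Ro.from_euler('z',RY).apply([0,1,0])
for s in(.09,.157):
    print(robot.move_linear(p+u*s,velocity=.07,threshold=6))
    o=robot.get_obs();print(o["clock"],o["ee_pos"],p+u*s,o["contact_force"],o["qpos"])
look("9",fk(o["qpos"])[0]@np.linalg.inv(G))
```

```text
False
17.6833 [ 0.6268 -0.1277  0.2375] [ 0.6268 -0.127   0.2376] [-0.3308  1.4432 -2.1816] [ 0.9982  0.7646 -1.1756  2.1638  1.9195  0.5559  0.0785]
False
18.7917 [ 0.6244 -0.0607  0.2374] [ 0.6244 -0.06    0.2376] [-1.0663  0.694  -1.846 ] [ 0.8605  0.7507 -1.1914  2.2092  1.9497  0.6638 -0.0882]
```

View pics/ov9.png

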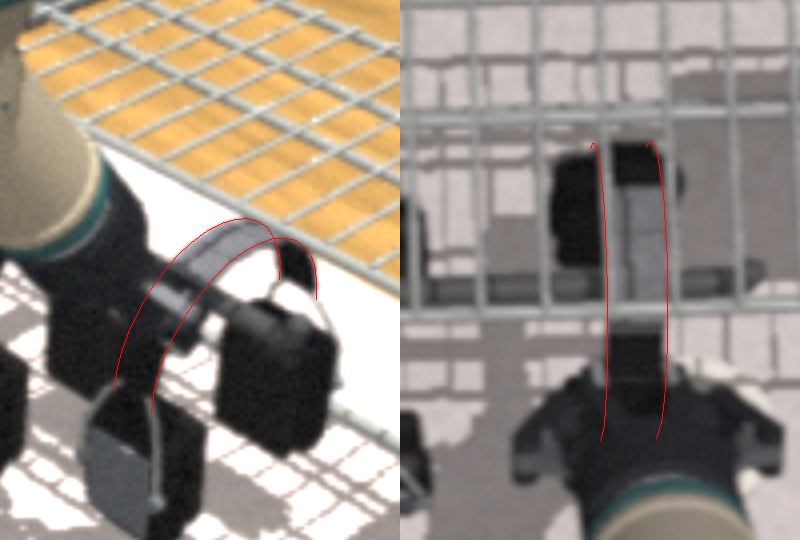

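Run:
```python
from traj import *
T=pairT(q(0,-.078,0)[:2],RY,.235+.010)@G
p,r=un(T)
print(robot.move_linear(p,frame=r,velocity=.04,threshold=5))
o=robot.get_obs();print(o["clock"],o["ee_pos"],p,o["contact_force"])
print(robot.move_linear(p-[0,0,.016],velocity=.02,threshold=2.0))
o=robot.get_obs();print(o["clock"],o["ee_pos"]-p,o["contact_force"],o["torque"],o["qpos"])
look("10",fk(o["qpos"])[0]@np.linalg.inv(G))
```

```text
False
19.45 [ 0.6221 -0.0602  0.2216] [ 0.6221 -0.0601  0.2215] [-0.0811 -0.4819 -1.7246]
True
19.9833 [-0.     -0.0001 -0.0099] [ 0.3275 -0.0895  1.0481] [0.0494 0.1614 0.0591] [ 0.8089  0.7562 -1.1211  2.1669  1.8191  0.627   0.0245]
```

View pics/ov10.png

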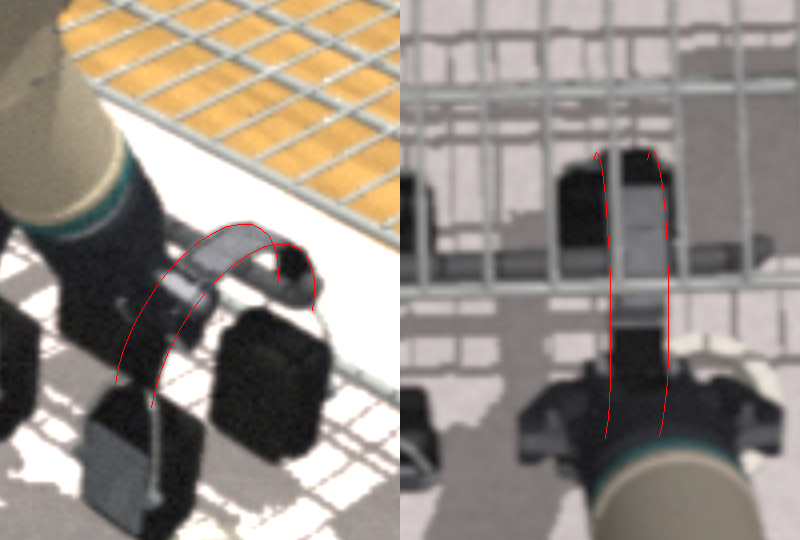

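Run:
```python
from traj import *
robot.release();robot.hold(.5)
look("11",pairT(q(0,-.078,0)[:2],RY,.235))
o=robot.get_obs();print(o["clock"],o["contact_force"],o["finger_gap"])
A=fk(o["qpos"])[0]; robot.move_linear(o["ee_pos"]-.10*A[:3,1],velocity=.10)
robot.hold(1)
o=robot.get_obs();print(o["clock"],o["ee_pos"],o["contact_force"])
look("12",pairT(q(0,-.078,0)[:2],RY,.235))
```

```text
21.275 [-0.8978  0.7392 -0.5494] 0.9991325072635318
23.425 [ 0.5639 -0.0628  0.293 ] [ 0.495  -0.3897 -0.4389]
```

View pics/ov12.png

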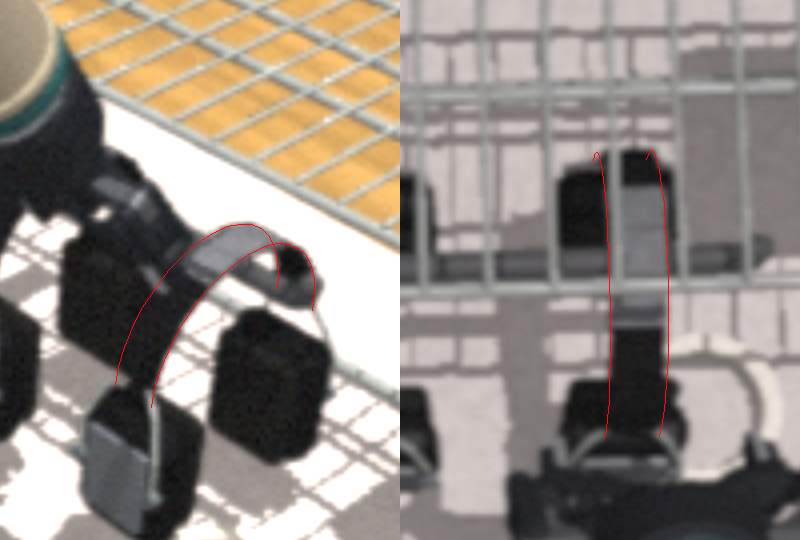

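View pics/side12.png

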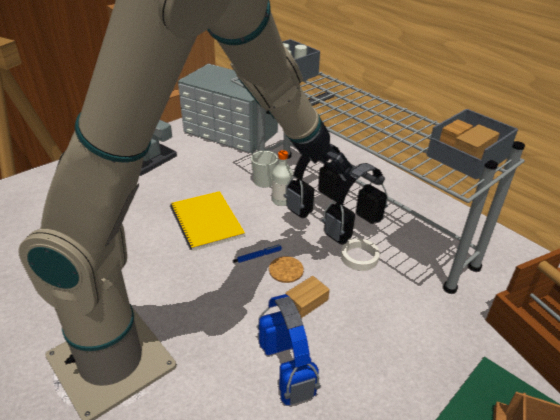

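View pics/top12.png

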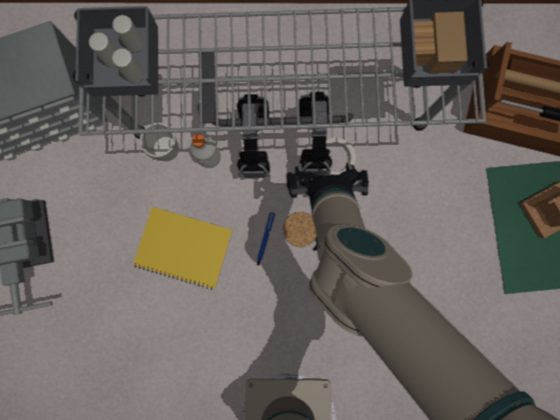

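Run:
```python
from h import *
o=robot.get_obs();A=fk(o["qpos"])[0]
try: robot.move_linear(o["ee_pos"]+[-.06,0,.06],velocity=.1)
except Exception as e: print(e)
a=robot.read_camera("side");b0=robot.read_camera("top");robot.hold(.8)
look("13",pairT(q(0,.065,0)[:2],RY,.235))
s=cv2.imread("pics/side13.png");b=cv2.imread("pics/top13.png")
print(robot.get_obs()["clock"],[int((cv2.absdiff(x,y).max(2)>30).sum()) for x,y in((a,s),(b0,b))])
Ri=Ro.from_euler('z',-RY)
for c in((245,257),(311.5,326.5)):
    for r in(112,): print(Ri.apply(onz("top",(np.mean(c),r),.242)-M))
# moved things vs start
t0=cv2.imread("pics/top0.png");
crop("pics/top13.png","pics/t13.png",190,70,390,220,4)
```

```text
25.7333 [4, 0]
[0.0161 0.0615 0.242 ]
[ 0.0113 -0.0784  0.242 ]
```

View pics/ov13.png

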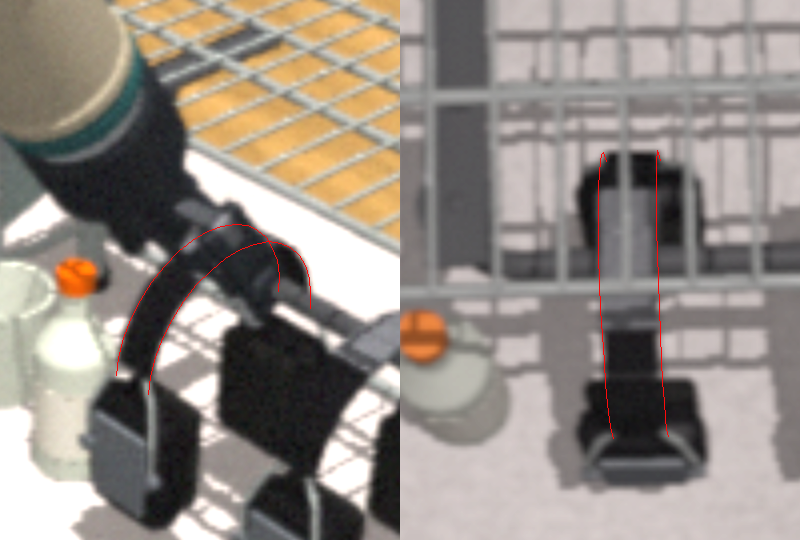

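View pics/t13.png

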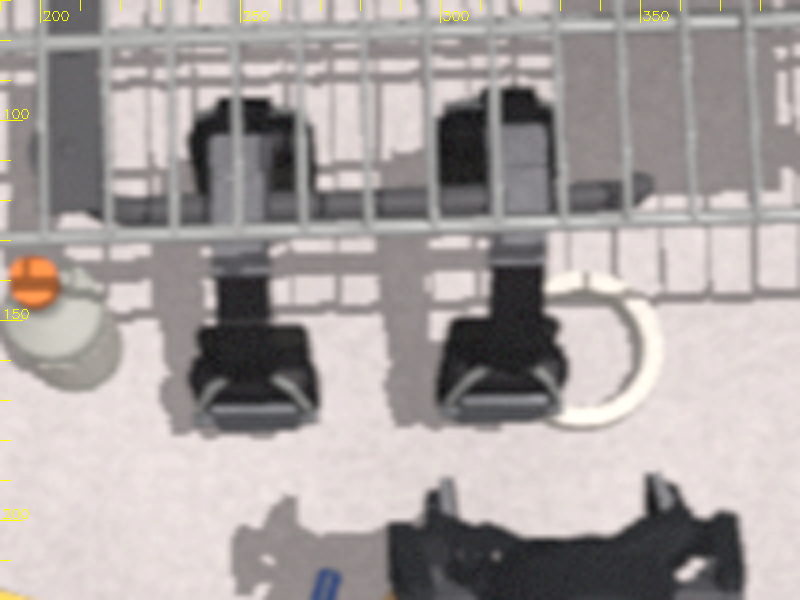

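Run:
```python
from rig import robot
print(robot.get_obs()["clock"],robot.close_job())
```

```text
the job is handed in; nothing more can be done
25.7333 None
```

I slid the hanging pair about 144 mm along the bar and hung the bench pair on the outer half. I then handed the job in at 25.7 s; no verdict is reported.

- **Slid pair:** I gripped it at its front shoulder and never took it off the bar. Its middle now sits at y ≈ +62 mm from the bar's middle, inside the +30 to +120 mm band.
- **Bench pair:** I threaded it on from the free end over the upturned tip and lowered it until it touched the bar. Contact came at the expected height, and its middle sits at y ≈ −78 mm.
- **Last checks:** Both views show both pairs upright, roughly square and with their bands on the bar. Pictures about 0.8 s apart showed no movement. The gripper was open and clear of everything, and in the last pictures the other bench items looked unmoved by eye.
- **Small disagreements:** The band outline I drew over the held pair ran a few millimetres off the picture. That was a slight rear droop in the grip, and it was gone once the pair was on the bar. I checked the fore-and-aft position only by eye, against the headband's grey patch. I judged the rack contact forces only from the low wrist-force readings between moves.

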